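# Free a seized stopper and set the sample cell in the photometer

## Task

The stoppered sample cell in the heating block has to be read open, but its tapered stopper has seized with the heat. Stand the cell fully down in the square pocket of the holding block, where it cannot turn, twist the stopper to break it free, draw it out there and set it gently down inside the ribbed tray, anywhere and any way up. Then, with the fingers kept off its round windows, set the open cell gently, upright and fully down in the photometer's round well, its windows squarely in line with the lamp and detector barrels; leave the beaker, timer and tip box where they are.

Things in the scene. Friction and masses are not known exactly. Their poses are not given: they have to be found in the camera images.
- stopper_grip (a point): Grip point of the white tapered stopper, on its axis: its upright tab is 24 mm wide (stopper x), 10 mm thick (stopper y, the direction in which the fingers close) and 34 mm high. The point is 11 mm below the tab's top and 23 mm above the top of the round collar (33 mm across, 5 mm thick); the collar's underside is 28 mm and the foot of the plug 50 mm below the point. z points up out of the cell.
- stopper: The same stopper, 45 g; origin in the middle of the collar's underside. Seized: a straight pull of up to 12 N lifts the cell with it. It breaks loose on being turned 45 to 60 degrees in the cell, either way (up to 0.5 N m, so 60 N of grip, and a cell that cannot turn); never over 100. After that it draws straight up with little force, clear after 24 mm. It can stand on its plug's flat foot, 19 mm across.
- cell_grip (a point): Grip point of the sample cell, on its axis, 36 mm above its underside. The cell is a 36 mm square, 50 mm high aluminium body with a round neck on top (36 mm across, 14 mm high). Its +x and -x faces carry the round windows (23 mm rings centred 31 mm above the underside), its +y and -y faces grip grooves: the fingers close along cell y. At the start the stopper's x is within 8 degrees of the cell's x.
- cell: The same cell, 0.25 to 0.35 kg; origin in the middle of its underside, z up. At the start it stands in a round well of the heating block, in which it turns freely, and its body's top is only 6 mm above the block: only the neck and the stopper can be reached there.
- cell_rim (a point): Middle of the top of the cell's neck, 64 mm above its underside; the collar of the seated stopper rests here.
- windows: The two round glass windows in the cell's +x and -x faces; the pose given is that of the cell. The fingers must keep off them.
- heater: Dry heating block: white case 133 x 161 mm, 53 mm high, round an aluminium block with two round wells, 55 mm across and 44 mm deep, whose top is 64 mm above the worktop. Origin on the worktop under the block's middle; the cell's well is at y = +32.5 mm, the empty one at y = -32.5 mm. Fixed to the worktop.
- pocket (a point): Middle of the floor of the holding block's square pocket, 12 mm above the worktop. The pocket is 39 mm square, sides along this point's x and y, and 14 mm deep; the top of the steel block (78 mm square) is 26 mm above the worktop. The cell fits in any of four square positions with 1.5 mm to spare at each side. Fixed to the worktop.
- tray: Clear ribbed tray for the stopper, 210 mm (x) by 88 mm (y): floor 4 mm thick, walls 18 mm high and 4 mm thick along both long sides, open at the x ends. Origin in the middle of its underside, on the worktop. Fixed to the worktop.
- well (a point): Middle of the floor of the photometer's round well, 26 mm above the worktop; the well is 55 mm across, 14 mm deep and does not guide the cell's turning. The light runs along y. Barrels end 31 mm to either side (y) of the well's axis; the housings behind them, from 37.5 mm out, are 75 mm high; the deck round the well and before and behind it (x) is 40 mm above the worktop.
- photometer: Grey photometer, 160 x 191 mm, fixed to the worktop: origin on the worktop under the well's axis, y along the light path, front towards -x.
- beaker: Bystander: clear 100 ml beaker, 67 mm across and 83 mm high, origin under its middle.
- timer: Bystander: white timer, 64 x 66 x 19 mm, lying in front, origin under its middle.
- tip_box: Bystander: blue box of pipette tips with a clear lid, 90 x 122 x 90 mm, origin under its middle.

How it is judged:
By the outcome, as a careful person would: the job done as asked, in the order asked, and still so for the second after the job is handed in, with the robot touching nothing.
It also fails if it takes over 51 s, if anything falls off the work surface, if the arm or the gripper's body presses on something with over 40 N, if the wrist force passes 120 N, or if a joint passes its speed limit or range.

## Robot

A 7-joint arm with a two-finger parallel gripper is mounted at the origin on a cart in front of the work surface, level with it; the furniture and walls round the work are solid. World frame = base frame: x ahead of the robot, y to its left, z up, the work surface at z = 0. Lengths are in m, angles in rad, forces in N, time in s.
With the tool pointing down it reaches from about 0.4 to 0.85 m from the base axis. Payload 10.4 kg.
Tool frame: the origin (TCP) lies between the finger pads; the fingertips stand 11 mm ahead of it and the grasp point (between the pads) lies 8 mm behind it; z points along the fingers, y is the direction in which the jaws open and shut (so a half turn about z gives the same grasp; the last joint's range is limited). The gripper opens to 87 mm and grips with 3 to 60 N. Pads are 19 mm wide; open, the fingers measure 117 mm over their backs; the gripper's body (75 mm by 190 mm) begins 51 mm behind the grasp point.
Start: joints at [1.144, 0.332, -0.065, 1.46, 0.022, 1.35, -0.088], TCP at [0.246, -0.575, 0.234] pointing down, gripper open.
Joint ranges: [-2.6, 2.6], [-0.5, 2.12], [-1.47, 1.34], [0.16, 2.42], [-1.27, 4.41], [0.06, 2.06], [-2.6, 2.6]. Speed limits (rad/s): [2.22, 2.22, 2.79, 2.79, 3.14, 3.14, 3.14].

## Interface

Orientations are given as a unit quaternion [x, y, z, w].
In Python, from bench import r, eyes gives the robot as it stands.
- The arm moves only by the shell command python3 -m inch 'ROWS' [FORCE]. ROWS is a JSON object of lists of equal length, an entry for each row: "translation": the shift along the world's x, y, z scaled (see below), a list of three; "rot": the turn, a rotation vector about the world's x, y, z scaled (see below), a list of three; "jaw": the finger opening in mm, from 0 to 87. In form: {"translation": [[tx, ty, tz], ...], "rot": [[ax, ay, az], ...], "jaw": [jaw, ...]}. A call has 1 to 20 rows; each row is the pose to reach, as a shift and turn from the pose measured when the call began; what a row does not reach only later rows make up. The controller multiplies each number of a shift by 100 mm and each number of a turn by 60 degrees. A row lasts 1/10 s, in which the tool goes at most 50 mm and 8.59 degrees, less where a joint would pass 70% of its speed; a pose out of reach is approached as far as the arm can. A call with a number of a shift or a turn outside -1 to 1 is refused whole. A call with a gripper value outside its range is refused whole. The fingers move at their own pace and stop on an object; FORCE is the grip in N (left out, the last holds). Time passes only in rows, so rows that repeat a pose let the fingers close. It gives the time, the measured TCP pose, the force and the opening at its end, in the units of the state.
- r.read_state(): the state, without advancing time (a new reading comes with each control period).
- eyes.camera(name): name is "scene" or "top" or "wrist"; returns the picture (420x560x3 uint8, blue, green, red); there is no depth.
- eyes.calibration(name): a dict with "fx", "fy", "cx", "cy" (pixels), "R" (3x3) and "t" (3): a world point X has camera coordinates R X + t; the wrist camera has in their place "hand_eye" (4x4, takes a point from camera to tool coordinates, whose origin is the TCP and whose axes are the flange's). Camera axes: x right, y down, z forward; pixel columns grow to the right and rows downward; lengths in m; the calibration is good to about 2 mm. The wrist camera is an equidistant fisheye: a pixel r from the principal point sees the ray r / f radians off the axis. A picture is of the moment at which its call begins: read the wrist's pose just before it. calibration takes no time and is no camera call.
- r.close_job(): hands the job in, once; it reports no verdict.
The state is a dict: "time": time; "joint_positions": joint angles; "joint_vel": joint speeds; "joint_torque": joint torques, N m; "ee_pos": TCP position; "eef_rot": TCP orientation; "ft_force": force on the tool from outside, world axes, zero at the start; "torque": the same for the moment, N m; "width": finger opening in m.
Only numpy, scipy, OpenCV 4.12 (cv2) and the standard library are available. Lean on these libraries where they do the work, as an engineer would, in place of code of your own. Each camera call takes 0.05 s, during which the arm holds its last target. There are 200 camera calls.

## Working session

There is one attempt and no reset: what is moved stays moved. The work goes in short steps, Python scripts to look and compute and a shell command to move; the robot and the scene stay as the last step left them, time stands still between calls to the robot, and variables do not carry over. Pictures are saved under pics/ and viewed, about 8 in all and at most 12, crops included, and the job is handed in when it is done.

```bash
ls; mkdir -p pics
python3 - <<'E'
from bench import r,eyes
import cv2,json
s=r.read_state();print({k:s[k] for k in ['time','ee_pos','eef_rot','ft_force','width']})
for n in ['scene','top','wrist']:
    im=eyes.camera(n)
    cv2.imwrite(f'pics/{n}0.png',im)
    c=eyes.calibration(n);print(n,c)
E
```

```text
pics
{'time': 0.0, 'ee_pos': array([ 0.24543525, -0.57436728,  0.23273084]), 'eef_rot': array([ 9.79680699e-01,  2.00562164e-01, -1.75708676e-04, -7.18433221e-04]), 'ft_force': array([-0.33000574, -0.09109112, -0.02876439]), 'width': 0.08723462413921283}
scene {'fx': 388.6882272102292, 'fy': 388.6882272102292, 'cx': 282.3404743732362, 'cy': 204.4413289455207, 'R': array([[ 0.90802938, -0.41871709, -0.01259512],
       [-0.33478968, -0.70729612, -0.62261391],
       [ 0.25179061,  0.56956844, -0.78242782]]), 't': array([-0.5334362 ,  0.26959085,  0.87803929])}
top {'fx': 475.3464480965584, 'fy': 475.3464480965584, 'cx': 280.39650157006275, 'cy': 215.15124449429837, 'R': array([[-0.02127773, -0.99961926,  0.0175666 ],
       [-0.9929062 ,  0.01907243, -0.11736062],
       [ 0.1169809 , -0.01993915, -0.99293398]]), 't': array([0.00458925, 0.57586998, 1.22000645])}
wrist {'fx': 325.19226210127806, 'fy': 325.19226210127806, 'cx': 272.7419525753922, 'cy': 206.74892818094108, 'hand_eye': array([[ 5.75160988e-04, -9.70425845e-01, -2.41398732e-01,
         6.65673104e-02],
       [ 9.99999668e-01,  6.97551248e-04, -4.21547212e-04,
         1.61141284e-03],
       [ 5.77468297e-04, -2.41398409e-01,  9.70425924e-01,
        -1.51050958e-01],
       [ 0.00000000e+00,  0.00000000e+00,  0.00000000e+00,
         1.00000000e+00]])}
```

Run:
```python
import cv2
for n in ['scene','top']:
    cv2.imwrite(f'pics/{n}0b.png',cv2.resize(cv2.imread(f'pics/{n}0.png'),(800,600),interpolation=cv2.INTER_CUBIC))
```

```text
(no output)
```

View pics/top0b.png

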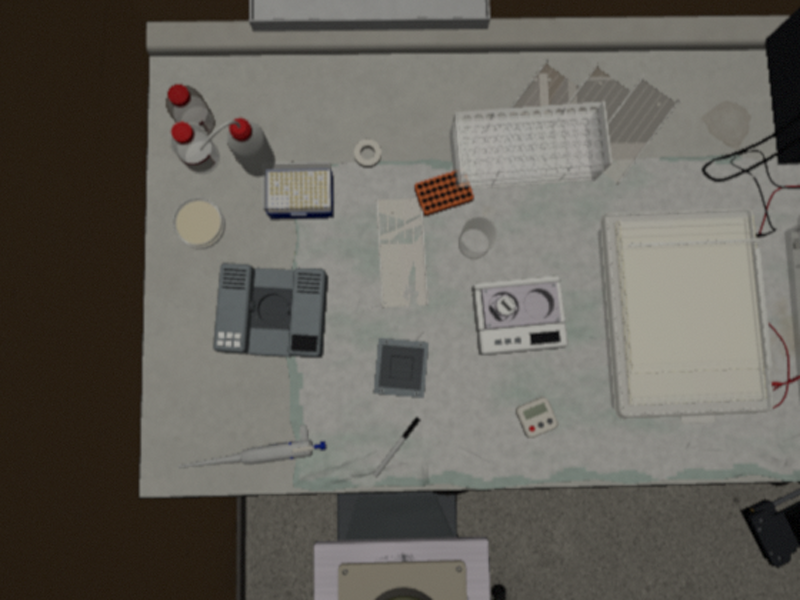

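View pics/scene0b.png

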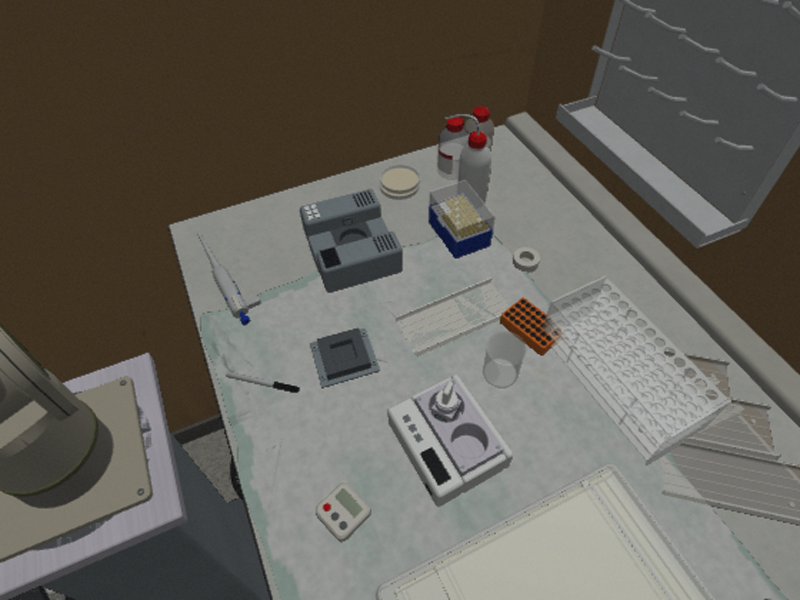

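The top view (800x600 scale) shows the heater at (520,315) with the cell at (505,307), the pocket block at (402,366), the tray at (402,252), the photometer at (272,310), the beaker at (477,238) and the timer at (537,417). The scene view shows the same layout.

Run:
```python
import cv2
im=cv2.imread('pics/top0.png')[130:290,145:405]
cv2.imwrite('pics/topc.png',cv2.resize(im,None,fx=3,fy=3,interpolation=cv2.INTER_CUBIC))
```

```text
(no output)
```

View pics/topc.png

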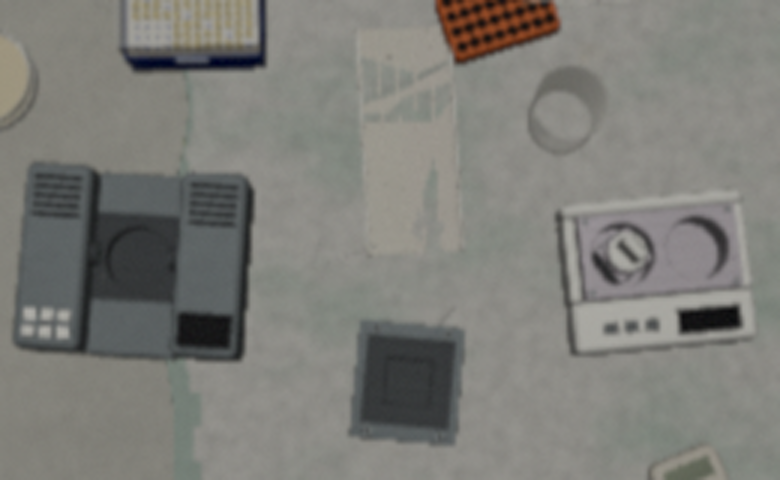

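The crop shows the tab at (627,250), the pocket centre at (409,381), the photometer well at (139,257), the tray corners near (358,30), (455,30), (462,250) and (367,252), and the empty heater well at (697,249).

```bash
cat > h.py <<'E'
import numpy as np, cv2
from scipy.spatial.transform import Rotation as Ro
from bench import r,eyes
def ray(n,u,v,pose=None):
    c=eyes.calibration(n)
    x=np.array([(u-c['cx'])/c['fx'],(v-c['cy'])/c['fy']])
    if n!='wrist':
        R=np.array(c['R']);return -R.T@c['t'], R.T@np.array([x[0],x[1],1])
    p,q=pose;th=np.hypot(*x);d=np.array([*(x/max(th,1e-9)*np.sin(th)),np.cos(th)])
    H=np.array(c['hand_eye']);R=Ro.from_quat(q).as_matrix()
    return R@H[:3,3]+p, R@H[:3,:3]@d
def onz(n,u,v,z,pose=None):
    o,d=ray(n,u,v,pose);return o+d*(z-o[2])/d[2]
def tri(rs):
    A=0;b=0
    for o,d in rs:
        d=d/np.linalg.norm(d);P=np.eye(3)-np.outer(d,d);A=A+P;b=b+P@o
    X=np.linalg.solve(A,b)
    return X,[np.linalg.norm(np.cross(X-o,d/np.linalg.norm(d))) for o,d in rs]
def proj(n,X,pose=None):
    c=eyes.calibration(n);X=np.asarray(X,float)
    if n!='wrist': p=np.array(c['R'])@X+c['t'];return c['cx']+c['fx']*p[0]/p[2],c['cy']+c['fy']*p[1]/p[2]
    H=np.array(c['hand_eye']);R=Ro.from_quat(pose[1]).as_matrix()
    p=H[:3,:3].T@(R.T@(X-pose[0])-H[:3,3]);th=np.arctan2(np.hypot(p[0],p[1]),p[2]);k=c['fx']*th/np.hypot(p[0],p[1])
    return c['cx']+k*p[0],c['cy']+k*p[1]
def snap(name):
    s=r.read_state();im=eyes.camera('wrist');cv2.imwrite(f'pics/{name}.png',im)
    np.save(f'pics/{name}.npy',np.r_[s['ee_pos'],s['eef_rot']])
    print(s['time'],s['ee_pos'],Ro.from_quat(s['eef_rot']).as_matrix()[:,:2].round(3).tolist(),s['ft_force'],s['width']);return im
def P(name): a=np.load(f'pics/{name}.npy');return a[:3],a[3:]
E
python3 - <<'E'
from h import *
g=lambda u,v,z:onz('top',u/3+145,v/3+130,z).round(3)
print('tab',g(627,250,.12));print('pocket',g(409,381,.02));print('well',g(139,257,.04));print('empty',g(697,249,.064))
for c in [(358,30),(455,30),(462,250),(367,252)]:print('tray',g(*c,.015))
for c in [(361,320),(465,325),(455,443),(350,436)]:print('plate',g(*c,.005))
for c in [(565,95),(560,145)]: print('beaker',g(*c,.0))
s=r.read_state();print(Ro.from_quat(s['eef_rot']).as_matrix().round(3))
E
```

```text
tab [ 0.567 -0.187  0.12 ]
pocket [ 0.466 -0.007  0.02 ]
well [0.578 0.226 0.04 ]
empty [ 0.573 -0.257  0.064]
tray [0.785 0.032 0.015]
tray [ 0.784 -0.056  0.015]
tray [ 0.582 -0.057  0.015]
tray [0.582 0.027 0.015]
plate [0.522 0.034 0.005]
plate [ 0.516 -0.059  0.005]
plate [ 0.411 -0.047  0.005]
plate [0.419 0.046 0.005]
beaker [ 0.725 -0.157  0.   ]
beaker [ 0.679 -0.15   0.   ]
[[ 0.92   0.393 -0.001]
 [ 0.393 -0.92   0.001]
 [-0.    -0.001 -1.   ]]
```

```bash
python3 -m inch '{"translation":[[0.35,0.4,0.1],[0.75,1,0.1],[0.75,1,0.1]],"rot":[[0,0,-0.12],[0,0,-0.2],[0,0,-0.2]],"jaw":[60,60,60]}' 30
python3 -m inch '{"translation":[[0.35,0.4,0.1],[0.8,1,0.1],[0.8,1,0.1]],"rot":[[0,0,-0.12],[0,0,-0.19],[0,0,-0.19]],"jaw":[60,60,60]}'
python3 -m inch '{"translation":[[0.35,0.4,0.1],[0.8,1,0.1],[0.8,1,0.1]],"rot":[[0,0,0],[0,0,0],[0,0,0]],"jaw":[60,60,60]}'
python3 -m inch '{"translation":[[0.35,0.4,0.1],[0.7,1,0.1],[0.7,1,0.1],[0.7,1,0.1]],"rot":[[0,0,0],[0,0,0],[0,0,0],[0,0,0]],"jaw":[60,60,60,60]}'
python3 - <<'E'
from h import *
im=snap('w1');cv2.imwrite('pics/w1b.png',cv2.resize(im,(800,600),interpolation=cv2.INTER_CUBIC))
E
```

```text
time: 0.45
ee_pos: [0.3235, -0.4709, 0.2431]
eef_rot: [0.995, 0.098, 0.001, -0.001]
ft_force: [-0.7, 0.9, 0.1]
width: 0.0708
time: 0.75
ee_pos: [0.4058, -0.3676, 0.2533]
eef_rot: [1.0, -0.002, 0.001, -0.001]
ft_force: [-0.1, -0.0, 0.5]
width: 0.0606
time: 1.05
ee_pos: [0.4878, -0.264, 0.2636]
eef_rot: [1.0, 0.0, 0.001, -0.002]
ft_force: [-0.0, -0.2, 0.2]
width: 0.0599
time: 1.45
ee_pos: [0.5596, -0.1587, 0.2733]
eef_rot: [1.0, 0.004, 0.002, -0.003]
ft_force: [0.1, 0.6, 0.1]
width: 0.06
1.45 [ 0.55958045 -0.15865221  0.27329447] [[1.0, 0.008], [0.008, -1.0], [0.003, -0.005]] [0.12519497 0.60246803 0.13596196] 0.06000649094311256
```

View pics/w1b.png

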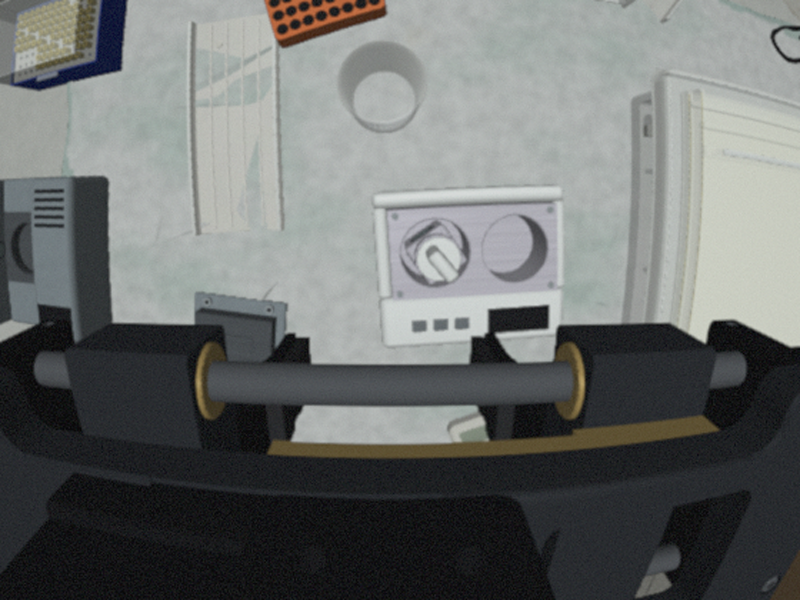

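This view shows the cell at about (435,250) in the 800-wide picture, with its tab at (440,258) and the heater square on. The gripper hides everything below row 330, so targets must lie ahead (+x) of the TCP. Next I crop the heater and move to a second viewpoint.

```bash
python3 -m inch '{"translation":[[-0.4,0.1,0.05],[-0.8,0.3,0],[-0.9,0.5,0],[-0.9,0.5,0],[-0.9,0.5,0]],"rot":[[0,0,0],[0,0,0],[0,0,0],[0,0,0],[0,0,0]],"jaw":[40,40,40,40,40]}'
python3 - <<'E'
from h import *
im=snap('w2')
a=cv2.imread('pics/w1.png')[125:245,260:400]
a=cv2.resize(a,(800,600)[::1] and (700,600),interpolation=cv2.INTER_CUBIC)
cv2.imwrite('pics/w1c.png',a)
cv2.imwrite('pics/w2b.png',cv2.resize(im[:270],(800,386),interpolation=cv2.INTER_CUBIC))
E
```

```text
time: 2.0
ee_pos: [0.4682, -0.113, 0.2735]
eef_rot: [1.0, 0.001, 0.002, -0.001]
ft_force: [0.6, -0.1, -0.1]
width: 0.0407
2.0 [ 0.46817395 -0.11297051  0.27349133] [[1.0, 0.003], [0.003, -1.0], [0.003, -0.003]] [ 0.55856674 -0.09879    -0.08817989] 0.04069690625627608
```

View pics/w1c.png

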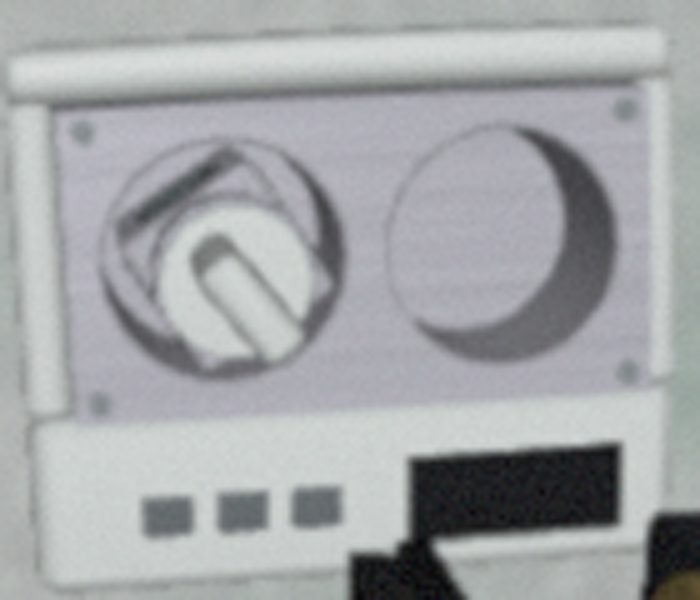

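View pics/w2b.png

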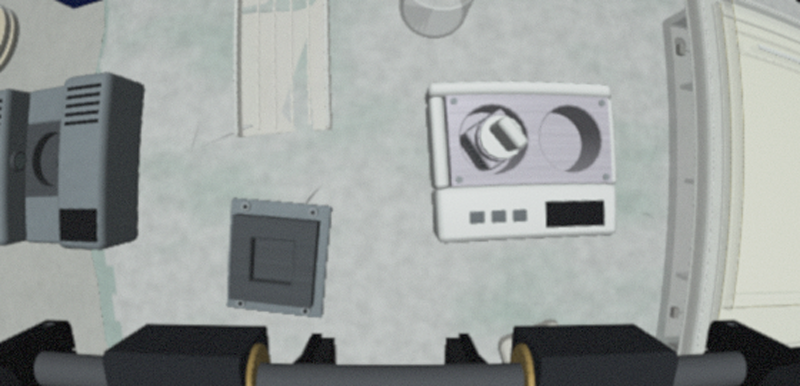

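The heater crop shows the cell's dark groove running from (120,225) to (235,155) and the tab leaning away to the lower right. The second view shows the pocket at (275,258) and the stopper at (497,138). I'll build a composite of zoomed tiles to measure from.

Run:
```python
import cv2,numpy as np
w=cv2.imread('pics/w2.png');t=cv2.imread('pics/top0.png');s=cv2.imread('pics/scene0.png')
f=lambda im,x,y,W,H:cv2.convertScaleAbs(cv2.resize(im[y:y+H,x:x+W],(400,300),interpolation=cv2.INTER_CUBIC),alpha=1.2)
pk=cv2.convertScaleAbs(cv2.resize(w[149:209,155:235],(400,300),interpolation=cv2.INTER_CUBIC),alpha=2)
c=np.vstack([np.hstack([f(w,316,73,64,48),f(t,334,198,40,30)]),np.hstack([pk,f(s,281,252,64,48)])])
cv2.imwrite('pics/comp.png',c)
```

```text
(no output)
```

View pics/comp.png

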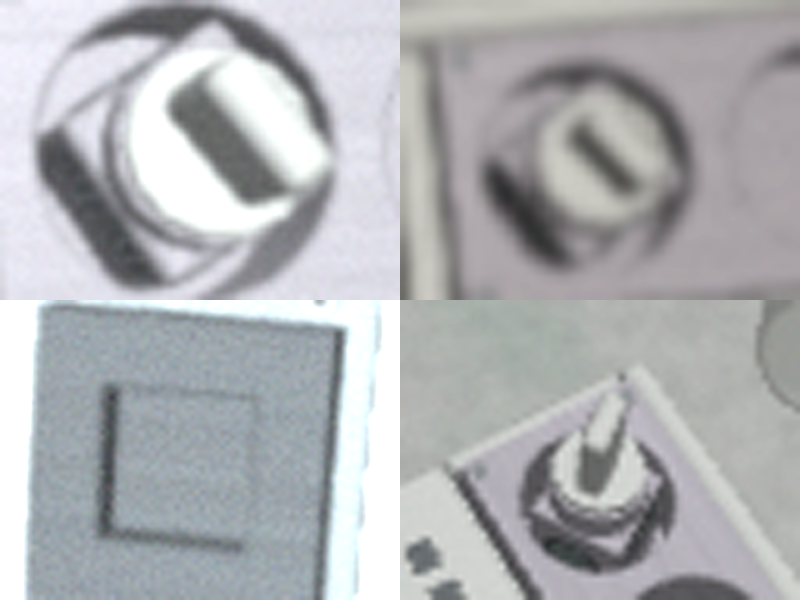

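Tab and cell both run "\" in the image, at a yaw of roughly 35 to 45 degrees. The pocket is square to within a few degrees: its corners in the lower-left tile are (105,383), (257,395), (245,548) and (100,535).

Run:
```python
from h import *
a,b=P('w1'),P('w2')
w1=lambda u,v:(260+u/5,125+v/5); w2=lambda u,v:(316+u/6.25,73+v/6.25);pk=lambda u,v:(155+u/5,149+(v-300)/5);tp=lambda u,v:(334+(u-400)/10,198+v/10)
sc=lambda u,v:(281+(u-400)/6.25,252+(v-300)/6.25)
pr=lambda l,x:print(l,np.round(x,4))
ang=lambda p,q:np.degrees(np.arctan2(*(q-p)[:2][::-1]))
O=lambda n,uv,z,p=None:onz(n,*uv,z,p)
pr('collar',[O('wrist',w1(237,278),.088,a),O('wrist',w2(222,145),.088,b),O('top',tp(606,155),.088)])
print(tri([ray('wrist',*w1(237,278),a),ray('wrist',*w2(222,145),b),ray('top',*tp(606,155))]))
pr('tabtop',[O('wrist',w2(266,122),.123,b),O('wrist',w1(258,315),.123,a),O('scene',sc(608,402),.123)])
print(tri([ray('wrist',*w1(258,315),a),ray('wrist',*w2(266,122),b),ray('scene',*sc(608,402))]))
c=[O('wrist',w2(*q),.123,b) for q in [(205,75),(245,60),(330,160),(285,195)]]
print('tab ang',ang(c[3],c[0]),ang(c[2],c[1]), 'base',ang(O('wrist',w2(250,200),.089,b),O('wrist',w2(170,105),.089,b)),'top',ang(O('top',tp(635,190),.123),O('top',tp(575,130),.123)))
wl=[O('wrist',w1(222,260),.064,a),O('wrist',w1(502,243),.064,a)];pr('wells w1',wl);print(ang(wl[1],wl[0]))
pr('well top',O('top',tp(586,167),.064))
print('cell ang',ang(O('wrist',w2(125,285),.07,b),O('wrist',w2(42,145),.07,b)),ang(O('wrist',w1(120,225),.07,a),O('wrist',w1(235,155),.07,a))+90)
k=[O('wrist',pk(*q),.026,b) for q in [(105,383),(257,395),(245,548),(100,535)]]
pr('pocket',k);pr('c',np.mean(k,0));print([ang(k[i],k[(i+1)%4])%90 for i in range(4)])
pk3=[(33,303),(345,328),(320,600)]
print('block',ang(O('wrist',pk(33,305),.026,b),O('wrist',pk(345,328),.026,b))%90)
```

```text
collar [[ 0.5722 -0.1949  0.088 ]
 [ 0.5708 -0.1949  0.088 ]
 [ 0.5701 -0.1939  0.088 ]]
(array([ 0.57114121, -0.19555131,  0.08235862]), [np.float64(0.00016193903716394756), np.float64(0.0007405547806538228), np.float64(0.0007560780510983662)])
tabtop [[ 0.571  -0.1934  0.123 ]
 [ 0.5708 -0.1955  0.123 ]
 [ 0.5757 -0.1898  0.123 ]]
(array([ 0.57193337, -0.19323075,  0.12983551]), [np.float64(0.0014590453172453625), np.float64(0.002332406464900719), np.float64(0.001614422127304478)])
tab ang 35.44871788375919 42.75185217780045 base 42.04210753410456 top 43.18373752767415
wells w1 [[ 0.5724 -0.1939  0.064 ]
 [ 0.5777 -0.2585  0.064 ]]
94.64857608771335
well top [ 0.5699 -0.1929  0.064 ]
cell ang 31.69398312313114 32.40159812368441
pocket [[ 0.4901  0.0097  0.026 ]
 [ 0.4864 -0.0301  0.026 ]
 [ 0.4472 -0.0256  0.026 ]
 [ 0.4506  0.0132  0.026 ]]
c [ 0.4686 -0.0082  0.026 ]
[np.float64(84.67384326430762), np.float64(83.35377408672824), np.float64(84.91650201282803), np.float64(84.94593665395496)]
block 84.56934990699239
```

```bash
python3 -m inch '{"translation":[[0.4,-0.3,-0.1],[0.8,-0.6,-0.3],[1,-0.82,-0.6],[1,-0.82,-0.6],[1,-0.82,-0.6],[1,-0.82,-0.6]],"rot":[[0,0,0.14],[0,0,0.28],[0,0,0.42],[0,0,0.56],[0,0,0.7],[0,0,0.7]],"jaw":[40,40,40,40,40,40]}'
python3 - <<'E'
from h import *
s=r.read_state();M=Ro.from_quat(s['eef_rot']).as_matrix();print(s['ee_pos'],np.degrees(np.arctan2(M[1,0],M[0,0])),M[:,2],np.round(s['joint_positions'],2))
E
```

```text
time: 2.65
ee_pos: [0.5685, -0.1967, 0.212]
eef_rot: [0.933, 0.36, 0.0, -0.003]
ft_force: [-0.3, 0.2, -0.6]
width: 0.0402
[ 0.56850195 -0.19668212  0.21201607] 42.176113531013165 [-0.00167116  0.0052593  -0.99998477] [ 0.59  0.33 -0.41  1.54  0.13  1.31 -0.67]
```

```bash
python3 -m inch '{"translation":[[0.025,0.015,-0.3],[0.025,0.015,-0.6],[0.025,0.015,-0.8],[0.025,0.015,-0.95],[0.025,0.015,-0.95]],"rot":[[0,0,0],[0,0,0],[0,0,0],[0,0,0],[0,0,0]],"jaw":[40,40,40,40,40]}'
python3 -m inch '{"translation":[[0,0,-0.06],[0,0,-0.11],[0,0,-0.11],[0,0,-0.11],[0,0,-0.11],[0,0,-0.11],[0,0,-0.11]],"rot":[[0,0,0],[0,0,0],[0,0,0],[0,0,0],[0,0,0],[0,0,0],[0,0,0]],"jaw":[40,30,20,10,5,0,0]}' 40
python3 -m inch '{"translation":[[0,0,0],[0,0,0],[0,0,0]],"rot":[[0,0,0],[0,0,0],[0,0,0]],"jaw":[0,0,0]}' 60
```

```text
time: 3.15
ee_pos: [0.5699, -0.1954, 0.1151]
eef_rot: [0.934, 0.358, -0.001, -0.004]
ft_force: [0.7, -0.6, 0.8]
width: 0.0401
time: 3.85
ee_pos: [0.5701, -0.1955, 0.1044]
eef_rot: [0.934, 0.358, -0.001, -0.004]
ft_force: [-0.7, 0.5, 1.9]
width: 0.0098
time: 4.15
ee_pos: [0.5701, -0.1954, 0.1044]
eef_rot: [0.934, 0.358, -0.001, -0.004]
ft_force: [-1.1, 1.1, 0.4]
width: 0.0097
```

```bash
python3 -m inch '{"translation":[[0,0,0.1],[0,0,0.25],[0,0,0.45],[0,0,0.65],[0,0,0.85],[0,0,0.9],[0,0,0.9]],"rot":[[0,0,0],[0,0,0],[0,0,0],[0,0,0],[0,0,0],[0,0,0],[0,0,0]],"jaw":[0,0,0,0,0,0,0]}'
python3 -m inch '{"translation":[[-0.2,0.3,0],[-0.4,0.6,0],[-0.6,0.8,0],[-0.8,0.95,0],[-0.95,0.95,0],[-1,0.95,0],[-1,0.95,0]],"rot":[[0,0,-0.1],[0,0,-0.2],[0,0,-0.32],[0,0,-0.44],[0,0,-0.55],[0,0,-0.65],[0,0,-0.65]],"jaw":[0,0,0,0,0,0,0]}'
python3 -m inch '{"translation":[[0,0.3,0],[0,0.6,0],[0,0.8,0],[0,0.92,0],[0,0.92,0],[0,0.92,0]],"rot":[[0,0,0],[0,0,0],[0,0,0],[0,0,0],[0,0,0],[0,0,0]],"jaw":[0,0,0,0,0,0]}'
python3 - <<'E'
from h import *
s=r.read_state();M=Ro.from_quat(s['eef_rot']).as_matrix();print(s['ee_pos'],np.degrees(np.arctan2(M[1,0],M[0,0])),M[:,2])
im=eyes.camera('scene');cv2.imwrite('pics/s2.png',im)
w=snap('w3')
u,v=proj('scene',s['ee_pos']-[0,0,.04]);print(u,v);u=int(u);v=int(v)
A=cv2.convertScaleAbs(cv2.resize(im[v-45:v+45,u-30:u+30],(400,600),interpolation=cv2.INTER_CUBIC),alpha=1.3)
u2,v2=map(int,proj('wrist',s['ee_pos']-[0,0,.03],P('w3')));print(u2,v2,u-30,v-45)
x0=max(0,u2-60);y0=min(v2-100,240);B=cv2.resize(cv2.convertScaleAbs(w[y0:y0+180,x0:x0+120],alpha=1.5),(400,600),interpolation=cv2.INTER_CUBIC);print(x0,y0)
cv2.imwrite('pics/s2c.png',np.hstack([A,B]))
E
```

```text
time: 4.85
ee_pos: [0.5706, -0.1956, 0.1957]
eef_rot: [0.934, 0.358, -0.0, -0.003]
ft_force: [-0.2, 0.2, -4.2]
width: 0.0097
time: 5.55
ee_pos: [0.4695, -0.1005, 0.195]
eef_rot: [1.0, 0.025, 0.0, -0.003]
ft_force: [0.6, -0.1, -2.9]
width: 0.0097
time: 6.15
ee_pos: [0.4696, -0.0096, 0.1947]
eef_rot: [1.0, 0.025, -0.0, -0.002]
ft_force: [-0.6, 0.4, -3.0]
width: 0.0094
[ 0.46955592 -0.00957359  0.19467384] 2.918425876044826 [-3.27875668e-04  4.94677353e-03 -9.99987711e-01]
6.2 [ 0.46951726 -0.00992206  0.1946887 ] [[0.999, 0.05], [0.05, -0.999], [-0.0, -0.005]] [ 0.41931981 -0.55896587 -3.66800419] 0.009694102695061895
235.41648539447237 214.65580414108052
270 242 205 169
210 142
```

View pics/s2c.png

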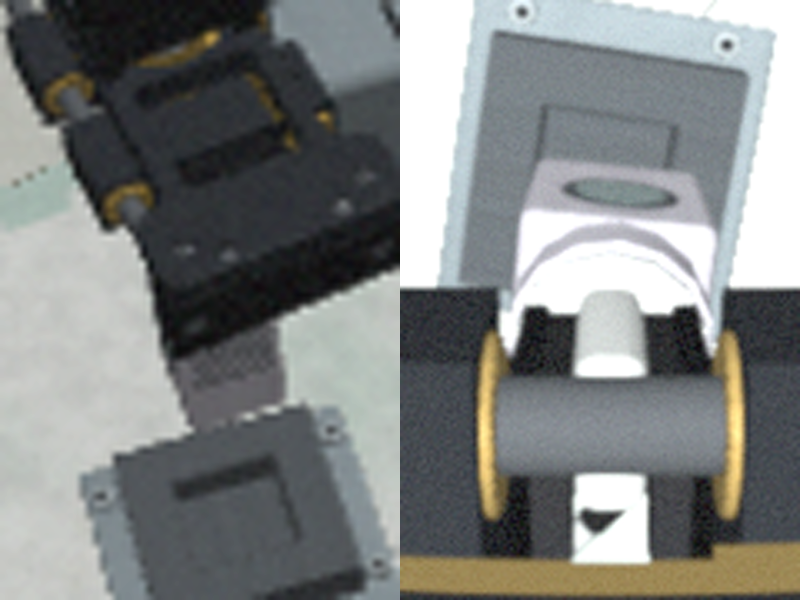

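The scene tile shows the cell hanging over the block. The wrist tile shows the window face: its bottom edge runs from (540,160) to (695,180) and its body-top edge from (518,215) to (715,228). The pocket's far edge runs from (543,106) to (677,126).

```bash
python3 - <<'E'
from h import *
p=P('w3');o=lambda u,v:(210+(u-400)/(10/3),142+v/(10/3))
zb=p[0][2]+.008-.092
W=lambda q,z:onz('wrist',*o(*q),z,p)
for q1,q2,z in [((540,160),(695,180),zb),((520,212),(715,230),zb+.05),((543,106),(677,126),.026),((497,32),(748,72),.026)]:
    a,b=W(q1,z),W(q2,z);d=b-a
    print(a.round(4),b.round(4),((a+b)/2).round(4),np.linalg.norm(d).round(4),np.degrees(np.arctan2(d[1],d[0]))+90)
E
python3 - <<'E'
import cv2,numpy as np
w=cv2.imread('pics/w3.png')[140:235,225:315]
cv2.imwrite('pics/w3z.png',cv2.resize(cv2.convertScaleAbs(w,alpha=1.2),(568,600),interpolation=cv2.INTER_CUBIC))
E
```

```text
[0.49   0.0058 0.1107] [ 0.4872 -0.0288  0.1107] [ 0.4886 -0.0115  0.1107] 0.0347 -4.5418403925562245
[0.4904 0.0059 0.1607] [ 0.4889 -0.0286  0.1607] [ 0.4897 -0.0113  0.1607] 0.0346 -2.4758725623952813
[0.4896 0.0106 0.026 ] [ 0.4857 -0.0296  0.026 ] [ 0.4876 -0.0095  0.026 ] 0.0404 -5.662543645940417
[0.5112 0.0252 0.026 ] [ 0.5031 -0.0497  0.026 ] [ 0.5072 -0.0123  0.026 ] 0.0754 -6.139868273791237
```

View pics/w3z.png

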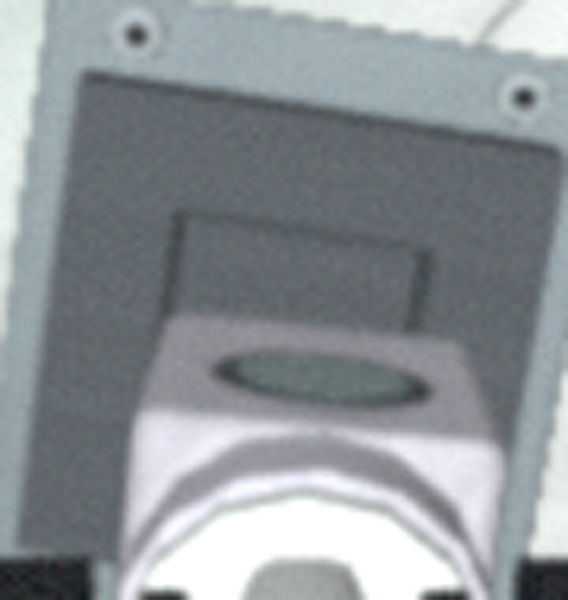

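In the zoom, the cell's bottom edge runs from (178,315) to (465,340), its body-top edge from (145,408) to (497,445), and the pocket's far edge from (182,211) to (432,248).

Run:
```python
from h import *
p=P('w3');k=600/95;o=lambda u,v:(225+u/k-.4,140+v/k-.4)
zb=p[0][2]+.008-.092
W=lambda q,z:onz('wrist',*o(*q),z,p)
for q1,q2,z in [((178,315),(465,340),zb),((145,408),(497,445),zb+.05),((182,211),(432,248),.026),((88,75),(560,150),.026)]:
    a,b=W(q1,z),W(q2,z);d=b-a
    print(a.round(4),b.round(4),((a+b)/2).round(4),np.linalg.norm(d).round(4),np.degrees(np.arctan2(d[1],d[0]))+90)
```

```text
[0.4904 0.0052 0.1107] [ 0.4892 -0.0284  0.1107] [ 0.4898 -0.0116  0.1107] 0.0337 -2.1134785678822965
[0.4913 0.005  0.1607] [ 0.4894 -0.0279  0.1607] [ 0.4904 -0.0114  0.1607] 0.033 -3.219497986301903
[0.4905 0.0102 0.026 ] [ 0.4866 -0.0294  0.026 ] [ 0.4885 -0.0096  0.026 ] 0.0398 -5.58702761610617
[0.5113 0.0258 0.026 ] [ 0.5033 -0.0486  0.026 ] [ 0.5073 -0.0114  0.026 ] 0.0748 -6.129103619157235
```

```bash
python3 -m inch '{"translation":[[-0.025,0.02,-0.2],[-0.025,0.02,-0.45],[-0.025,0.02,-0.65],[-0.025,0.02,-0.75],[-0.025,0.02,-0.75],[-0.025,0.02,-0.75]],"rot":[[0,0,-0.042],[0,0,-0.042],[0,0,-0.042],[0,0,-0.042],[0,0,-0.042],[0,0,-0.042]],"jaw":[0,0,0,0,0,0]}'
python3 -m inch '{"translation":[[0,0,-0.04],[0,0,-0.08],[0,0,-0.11],[0,0,-0.14],[0,0,-0.14]],"rot":[[0,0,0],[0,0,0],[0,0,0],[0,0,0],[0,0,0]],"jaw":[0,0,0,0,0]}'
python3 - <<'E'
from h import *
s=r.read_state();M=Ro.from_quat(s['eef_rot']).as_matrix();print(s['ee_pos'],np.degrees(np.arctan2(M[1,0],M[0,0])),s['ft_force'],s['torque'])
E
```

```text
time: 6.85
ee_pos: [0.4675, -0.0083, 0.1205]
eef_rot: [1.0, 0.002, 0.0, -0.003]
ft_force: [0.7, 0.2, -2.7]
width: 0.0096
time: 7.35
ee_pos: [0.4689, -0.0081, 0.1097]
eef_rot: [1.0, 0.002, 0.002, -0.002]
ft_force: [-13.4, 0.4, 34.6]
width: 0.0094
[ 0.46885045 -0.00807565  0.10973201] 0.2791663258892127 [-13.39382076   0.35426497  34.6002656 ] [ 0.11690219  3.32108104 -0.02497825]
```

```bash
python3 -m inch '{"translation":[[0,0,0.03],[0,0,0.03],[0,0,0.03]],"rot":[[0,0,0],[0,0,0],[0,0,0]],"jaw":[0,0,0]}'
python3 - <<'E'
from h import *
s=r.read_state();M=Ro.from_quat(s['eef_rot']).as_matrix();print(s['ee_pos'],np.degrees(np.arctan2(M[1,0],M[0,0])),M[:,2],s['ft_force'],s['torque'])
w=snap('w4')
im=eyes.camera('scene');cv2.imwrite('pics/s4.png',im)
A=cv2.resize(cv2.convertScaleAbs(w[130:230,225:325],alpha=1.3),(500,500),interpolation=cv2.INTER_CUBIC)
u,v=map(int,proj('scene',[.469,-.008,.03]));print(u,v)
B=cv2.resize(cv2.convertScaleAbs(im[v-55:v+45,u-30:u+30],alpha=1.3),(300,500),interpolation=cv2.INTER_CUBIC)
cv2.imwrite('pics/w4c.png',np.hstack([A,B]))
E
```

```text
time: 7.65
ee_pos: [0.4687, -0.0081, 0.1124]
eef_rot: [1.0, 0.002, 0.002, -0.002]
ft_force: [-0.5, 0.1, -3.9]
width: 0.0097
[ 0.46871398 -0.00805406  0.11243704] 0.28355476636129084 [ 0.00307242  0.00405026 -0.99998708] [-0.47337195  0.06903106 -3.92854708] [ 0.04156869  0.0202341  -0.02770165]
7.65 [ 0.46871398 -0.00805406  0.11243704] [[1.0, 0.005], [0.005, -1.0], [0.003, -0.004]] [-0.47337195  0.06903106 -3.92854708] 0.009697912925441365
240 244
```

View pics/w4c.png

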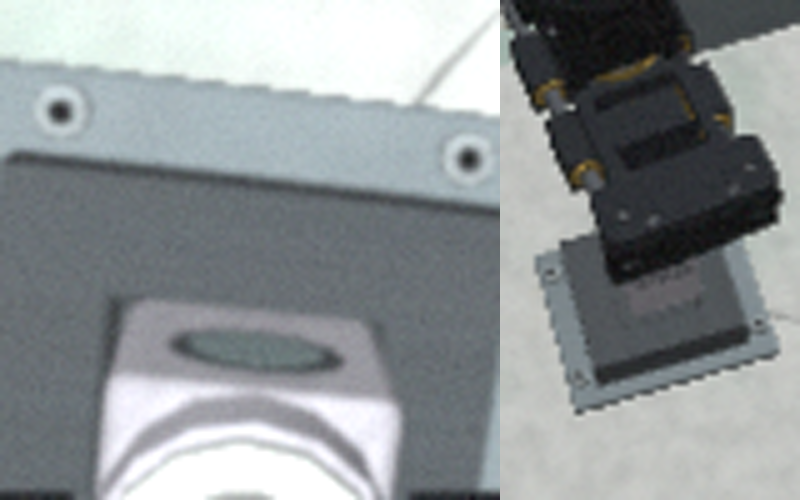

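The wrist tile shows the cell's bottom edge from (125,298) to (370,322), covering the pocket's far edge, whose corners are at (110,297) and (382,325). The yaw matches, but the cell sits too far towards +x.

Run:
```python
from h import *
p=P('w4');o=lambda u,v:(225+u/5-.4,130+v/5-.4)
zb=p[0][2]+.008-.092
W=lambda q,z:onz('wrist',*o(*q),z,p)
for q1,q2,z in [((125,298),(370,322),zb),((105,380),(400,408),zb+.05),((110,297),(382,325),.026),((10,157),(497,210),.026)]:
    a,b=W(q1,z),W(q2,z);d=b-a
    print(a.round(4),b.round(4),((a+b)/2).round(4),np.linalg.norm(d).round(4),np.degrees(np.arctan2(d[1],d[0]))+90)
```

```text
[0.4908 0.0085 0.0284] [ 0.4874 -0.0277  0.0284] [ 0.4891 -0.0096  0.0284] 0.0364 -5.326917219808692
[0.4904 0.0071 0.0784] [ 0.4873 -0.0276  0.0784] [ 0.4888 -0.0103  0.0784] 0.0349 -5.207088851359856
[0.4904 0.0109 0.026 ] [ 0.4865 -0.0297  0.026 ] [ 0.4885 -0.0094  0.026 ] 0.0408 -5.617262388229534
[0.5115 0.0256 0.026 ] [ 0.504  -0.0465  0.026 ] [ 0.5078 -0.0105  0.026 ] 0.0725 -5.882524585803338
```

```bash
python3 -m inch '{"translation":[[-0.022,0.002,0],[-0.022,0.002,0],[-0.022,0.002,-0.03],[-0.022,0.002,-0.05],[-0.022,0.002,-0.05]],"rot":[[0,0,-0.006],[0,0,-0.006],[0,0,-0.006],[0,0,-0.006],[0,0,-0.006]],"jaw":[0,0,0,0,0]}'
python3 - <<'E'
from h import *
s=r.read_state();M=Ro.from_quat(s['eef_rot']).as_matrix();print(s['ee_pos'],np.degrees(np.arctan2(M[1,0],M[0,0])),M[:,2],s['ft_force'],s['torque'])
E
```

```text
time: 8.25
ee_pos: [0.466, -0.0079, 0.1067]
eef_rot: [1.0, -0.001, 0.001, -0.002]
ft_force: [0.1, 0.3, -3.0]
width: 0.0096
[ 0.46600351 -0.00787733  0.10670314] -0.07762765429442223 [ 0.00162509  0.00427439 -0.99998954] [ 0.14950425  0.25979935 -3.03262341] [ 0.01310253 -0.00149015  0.02113237]
```

```bash
python3 -m inch '{"translation":[[0,0,-0.03],[0,0,-0.06],[0,0,-0.085],[0,0,-0.105],[0,0,-0.112],[0,0,-0.112]],"rot":[[0,0,0],[0,0,0],[0,0,0],[0,0,0],[0,0,0],[0,0,0]],"jaw":[0,0,0,0,0,0]}'
python3 - <<'E'
from h import *
s=r.read_state();M=Ro.from_quat(s['eef_rot']).as_matrix();print(s['ee_pos'],np.degrees(np.arctan2(M[1,0],M[0,0])),M[:,2],s['ft_force'],s['torque'],np.round(s['joint_positions'],2))
E
```

```text
time: 8.85
ee_pos: [0.4663, -0.0078, 0.0962]
eef_rot: [1.0, -0.001, 0.001, -0.002]
ft_force: [-3.6, -0.6, 6.9]
width: 0.0102
[ 0.46627386 -0.00778024  0.09624031] -0.07484396819051319 [ 0.00200732  0.0040398  -0.99998983] [-3.56706606 -0.55457104  6.93936702] [0.05730453 0.98052315 0.0048923 ] [ 0.4   0.15 -0.5   2.01  0.08  1.   -1.72]
```

```bash
python3 -m inch '{"translation":[[0,-0.002,0.003],[0,-0.004,0.003],[0.001,-0.006,0.003],[0.001,-0.008,0.003],[0.002,-0.010,0.003],[0.003,-0.012,0.003],[0.004,-0.014,0.003],[0.006,-0.015,0.003],[0.007,-0.017,0.003],[0.009,-0.018,0.003],[0.010,-0.020,0.003],[0.012,-0.021,0.003],[0.012,-0.021,0.003]],"rot":[[0,0,0.083],[0,0,0.167],[0,0,0.25],[0,0,0.333],[0,0,0.417],[0,0,0.5],[0,0,0.583],[0,0,0.667],[0,0,0.75],[0,0,0.833],[0,0,0.917],[0,0,1],[0,0,1]],"jaw":[0,0,0,0,0,0,0,0,0,0,0,0,0]}' 60
python3 - <<'E'
from h import *
s=r.read_state();M=Ro.from_quat(s['eef_rot']).as_matrix();print(s['ee_pos'],np.degrees(np.arctan2(M[1,0],M[0,0])),s['ft_force'],s['torque'])
E
```

```text
time: 10.15
ee_pos: [0.4676, -0.0097, 0.0967]
eef_rot: [0.866, 0.5, 0.0, -0.002]
ft_force: [-1.0, 0.6, -0.8]
width: 0.0097
[ 0.46762906 -0.00974441  0.0966766 ] 60.009888097633564 [-0.96823707  0.63825148 -0.77650951] [ 0.14433598  0.13900264 -0.05312591]
```

```bash
python3 -m inch '{"translation":[[0.002,-0.001,0],[0.005,-0.002,0],[0.005,-0.002,0]],"rot":[[0,0,0.083],[0,0,0.17],[0,0,0.17]],"jaw":[0,0,0]}'
python3 -c "
from h import *
s=r.read_state();print(s['ft_force'],s['torque'])"
python3 -m inch '{"translation":[[0,0,0.02],[0,0,0.05],[0,0,0.08],[0,0,0.12],[0,0,0.12]],"rot":[[0,0,0],[0,0,0],[0,0,0],[0,0,0],[0,0,0]],"jaw":[0,0,0,0,0]}'
python3 - <<'E'
from h import *
s=r.read_state();M=Ro.from_quat(s['eef_rot']).as_matrix();print(s['ee_pos'],np.degrees(np.arctan2(M[1,0],M[0,0])),s['ft_force'],s['torque'])
cv2.imwrite('pics/s5.png',eyes.camera('scene'));snap('w5')
E
```

```text
time: 10.45
ee_pos: [0.4682, -0.0098, 0.0968]
eef_rot: [0.818, 0.575, -0.0, -0.002]
ft_force: [-0.6, 0.3, -0.5]
width: 0.0096
[-0.64592918  0.28686454 -0.51749247] [ 0.12688987  0.10401753 -0.05168652]
time: 10.95
ee_pos: [0.4687, -0.0099, 0.1095]
eef_rot: [0.819, 0.574, 0.0, -0.002]
ft_force: [-0.0, -0.0, 0.5]
width: 0.0095
[ 0.46867134 -0.00985589  0.10949766] 70.1273692550915 [-0.03867212 -0.01045814  0.5350471 ] [ 0.11374354  0.12752284 -0.03022799]
11.0 [ 0.46856519 -0.00990188  0.109244  ] [[0.34, 0.94], [0.94, -0.34], [0.003, -0.003]] [-1.75073155  0.02482055 -0.15858917] 0.009491508876027323
```

```bash
python3 -m inch '{"translation":[[0,0,0.15],[0,0,0.35],[0,0,0.6],[0.1,0,0.6],[0.4,0,0.6],[0.75,0,0.6],[1,0,0.6],[1,0,0.6]],"rot":[[0,0,0],[0,0,0],[0,0,0],[0,0,0],[0,0,0],[0,0,0],[0,0,0],[0,0,0]],"jaw":[0,0,0,0,0,0,0,0]}'
python3 -m inch '{"translation":[[0.3,-0.02,0],[0.6,-0.04,-0.2],[0.9,-0.04,-0.5],[0.9,-0.04,-0.85],[0.9,-0.04,-0.95],[0.9,-0.04,-0.95]],"rot":[[0,0,0],[0,0,0],[0,0,0],[0,0,0],[0,0,0],[0,0,0]],"jaw":[0,0,0,0,0,0]}' 20
python3 - <<'E'
from h import *
s=r.read_state();print(s['ee_pos'],s['ft_force'])
p=s['ee_pos']
im=eyes.camera('scene');cv2.imwrite('pics/s6.png',im)
t=eyes.camera('top')
cv2.imwrite('pics/s6c.png',np.hstack([cv2.resize(im[120:300,190:340],(500,600),interpolation=cv2.INTER_CUBIC),cv2.resize(t[160:280,240:300],(300,600),interpolation=cv2.INTER_CUBIC)]))
E
```

```text
time: 11.85
ee_pos: [0.5707, -0.0099, 0.1675]
eef_rot: [0.819, 0.574, 0.0, -0.003]
ft_force: [-0.9, 0.2, -0.4]
width: 0.0098
time: 12.45
ee_pos: [0.659, -0.0139, 0.0707]
eef_rot: [0.819, 0.574, -0.001, -0.004]
ft_force: [0.5, -1.1, -0.1]
width: 0.0097
[ 0.6590187  -0.01392236  0.07067088] [ 0.46223072 -1.08078157 -0.13789216]
```

View pics/s6c.png

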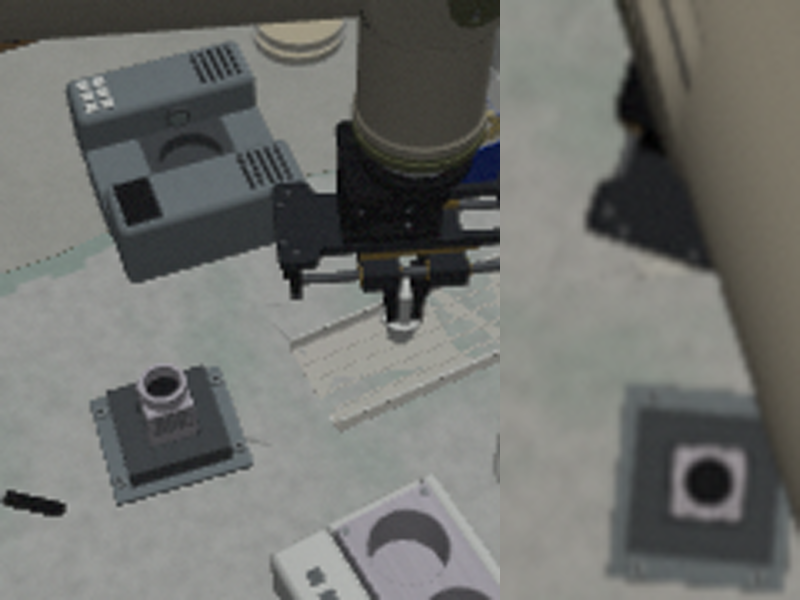

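The picture shows the open cell standing in the pocket, with its grooved face towards -y, and the stopper held over the tray.

```bash
python3 -m inch '{"translation":[[0,0,-0.08],[0,0,-0.16],[0,0,-0.21],[0,0,-0.23],[0,0,-0.24],[0,0,-0.24]],"rot":[[0,0,0],[0,0,0],[0,0,0],[0,0,0],[0,0,0],[0,0,0]],"jaw":[0,0,0,0,0,0]}'
```

```text
time: 13.15
ee_pos: [0.661, -0.0138, 0.0501]
eef_rot: [0.819, 0.574, 0.001, -0.002]
ft_force: [0.2, 0.1, -0.6]
width: 0.0098
```

```bash
python3 -m inch '{"translation":[[0,0,-0.02],[0,0,-0.035],[0,0,-0.04],[0,0,-0.04],[0,0,-0.04]],"rot":[[0,0,0],[0,0,0],[0,0,0],[0,0,0],[0,0,0]],"jaw":[0,0,0,0,0]}'
```

```text
time: 13.65
ee_pos: [0.6611, -0.0138, 0.0463]
eef_rot: [0.819, 0.574, 0.001, -0.002]
ft_force: [-1.3, -0.2, 2.9]
width: 0.0097
```

```bash
python3 -m inch '{"translation":[[0,0,0],[0,0,0],[0,0,0],[0,0,0],[0,0,0.1],[0,0,0.4],[0,0,0.8],[0,0,0.95],[0,0,0.95]],"rot":[[0,0,0],[0,0,0],[0,0,0],[0,0,0],[0,0,0],[0,0,0],[0,0,0],[0,0,0],[0,0,0]],"jaw":[14,20,30,30,30,30,40,60,60]}' 20
python3 -m inch '{"translation":[[-0.3,0.01,0],[-0.6,0.02,0],[-0.9,0.03,0],[-0.95,0.03,0],[-0.95,0.03,0],[-0.95,0.03,0]],"rot":[[0,0,-0.13],[0,0,-0.26],[0,0,-0.39],[0,0,-0.52],[0,0,-0.65],[0,0,-0.65]],"jaw":[60,60,60,60,60,60]}'
python3 -m inch '{"translation":[[-0.3,0.01,0],[-0.6,0.02,0],[-0.9,0.03,0],[-0.95,0.03,0],[-0.95,0.03,0],[-0.95,0.03,0]],"rot":[[0,0,-0.13],[0,0,-0.26],[0,0,-0.39],[0,0,-0.52],[0,0,-0.57],[0,0,-0.57]],"jaw":[60,60,60,60,60,60]}'
python3 - <<'E'
from h import *
s=r.read_state();M=Ro.from_quat(s['eef_rot']).as_matrix();print(s['ee_pos'],np.degrees(np.arctan2(M[1,0],M[0,0])),M[:,2],np.round(s['joint_positions'],2))
cv2.imwrite('pics/s7.png',eyes.camera('scene'));snap('w7')
im=cv2.imread('pics/s6.png')
# neck center in scene tile: (162,383)
u,v=190+162*.3,120+383*.3
print(onz('scene',u,v,.076), onz('top',240+(708-500)/5,160+480/5,.07))
# photometer well & dims from w2 tile, top
t=cv2.imread('pics/top0.png')
cv2.imwrite('pics/phot.png',np.vstack([cv2.resize(t[180:255,145:233],(704,600),interpolation=cv2.INTER_CUBIC)]))
E
```

```text
time: 14.55
ee_pos: [0.6628, -0.0136, 0.1451]
eef_rot: [0.819, 0.574, 0.003, -0.001]
ft_force: [0.1, 0.4, -0.6]
width: 0.0465
time: 15.15
ee_pos: [0.5671, -0.0107, 0.1445]
eef_rot: [0.964, 0.267, 0.003, 0.001]
ft_force: [-0.4, 0.1, -0.1]
width: 0.0599
time: 15.75
ee_pos: [0.4718, -0.0078, 0.1442]
eef_rot: [1.0, -0.027, 0.002, 0.002]
ft_force: [-0.4, -0.3, -0.1]
width: 0.0599
[ 0.47184357 -0.00775118  0.14417762] -3.0529847457592925 [ 0.0042397  -0.00322132 -0.99998582] [ 0.36  0.1  -0.46  1.95  0.05  1.1  -1.75]
15.8 [ 0.47203907 -0.00769122  0.14420948] [[0.999, -0.052], [-0.052, -0.999], [0.004, 0.003]] [0.46860443 0.01344214 0.19042202] 0.06002821069755863
[ 0.46834821 -0.01052318  0.076     ] [ 0.46725501 -0.00717757  0.07      ]
```

View pics/phot.png

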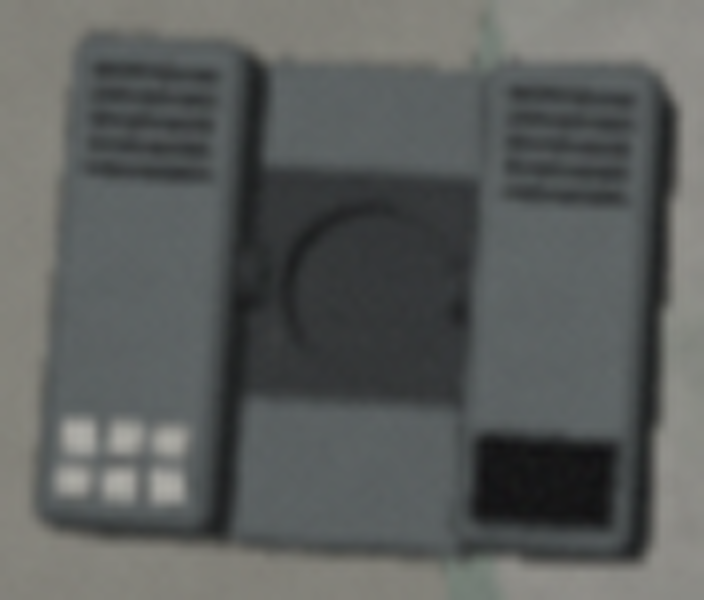

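In the 8x crop, the well circle has its left edge at x=287 and its top at y=205. The dark panel runs from (265,172)-(475,180) at the top to (245,397)-(455,405) at the bottom. The barrels are at (250,270) and (460,305). That was the twelfth picture, so from here I rely on numbers.

```bash
python3 -m inch '{"translation":[[-0.033,0,-0.2],[-0.033,0,-0.5],[-0.033,0,-0.8],[-0.033,-0.003,-0.95],[-0.033,-0.003,-0.98],[-0.033,-0.003,-0.98]],"rot":[[0,0,0],[0,0,0],[0,0,-0.02],[0,0,-0.02],[0,0,-0.02],[0,0,-0.02]],"jaw":[60,60,60,60,60,60]}'
python3 - <<'E'
from h import *
g=lambda u,v,z:onz('top',u/8+145-.4,v/8+180-.4,z)
ang=lambda a,b:np.degrees(np.arctan2(*(b-a)[:2][::-1]))
L=[((265,172),(475,180),.04),((245,397),(455,405),.04),((250,270),(460,305),.057),((75,60),(40,520),.075),((668,100),(635,545),.075),((487,80),(460,540),.075),((90,38),(240,45),.075),((500,68),(650,68),.075)]
for a,b,z in L:
    A,B=g(*a,z),g(*b,z);print(A[:2].round(4),B[:2].round(4),((A+B)/2)[:2].round(4),np.linalg.norm(A-B).round(4),(ang(A,B)%90).round(1))
print('circ left',g(287,290,.04),'top',g(378,203,.04))
c=[g(*q,.04) for q in [(287,285),(378,203),(305,235),(420,212),(305,345),(292,320)]];print(np.round(c,4)[:,:2].tolist())
C=np.array(c)[:,:2]
from scipy.optimize import least_squares
print(least_squares(lambda p:np.hypot(*(C-p).T)-.0275,[.578,.226]).x)
E
```

```text
time: 16.45
ee_pos: [0.4688, -0.0078, 0.046]
eef_rot: [0.999, -0.036, 0.002, 0.001]
ft_force: [0.8, -0.5, 0.8]
width: 0.06
[0.6174 0.2617] [0.6135 0.193 ] [0.6154 0.2273] 0.0688 86.7
[0.5435 0.2679] [0.5395 0.1997] [0.5415 0.2338] 0.0683 86.7
[0.583 0.263] [0.5703 0.1955] [0.5766 0.2293] 0.0687 79.4
[0.6494 0.3154] [0.5026 0.3249] [0.576  0.3202] 0.1471 86.3
[0.633  0.1264] [0.4909 0.138 ] [0.562  0.1322] 0.1425 85.3
[0.6405 0.1841] [0.4936 0.193 ] [0.5671 0.1886] 0.1472 86.5
[0.6565 0.3107] [0.6533 0.2629] [0.6549 0.2868] 0.0479 86.2
[0.6443 0.18  ] [0.6435 0.1321] [0.6439 0.156 ] 0.0479 89.0
circ left [0.57830187 0.25434427 0.04      ] top [0.60645403 0.22471576 0.04      ]
[[0.5799, 0.2543], [0.6065, 0.2247], [0.5963, 0.2485], [0.6032, 0.211], [0.5601, 0.2484], [0.5684, 0.2527]]
[0.57925573 0.22711832]
```

```bash
python3 -m inch '{"translation":[[0,0,-0.03],[0,0,-0.045],[0,0,-0.045],[0,0,-0.045],[0,0,-0.045],[0,0,-0.045],[0,0,-0.045],[0,0,-0.045]],"rot":[[0,0,0],[0,0,0],[0,0,0],[0,0,0],[0,0,0],[0,0,0],[0,0,0],[0,0,0]],"jaw":[60,50,42,36,30,25,20,20]}' 15
python3 -m inch '{"translation":[[0,0,0],[0,0,0],[0,0,0]],"rot":[[0,0,0],[0,0,0],[0,0,0]],"jaw":[20,20,20]}' 35
python3 - <<'E'
from h import *
s=r.read_state();M=Ro.from_quat(s['eef_rot']).as_matrix();print(s['ee_pos'],np.degrees(np.arctan2(M[1,0],M[0,0])),M[:,2],s['ft_force'],s['torque'])
from scipy.optimize import minimize
# gradient fit of photometer in top0, scene0
def edges(x,y,yaw):
    c,sn=np.cos(yaw),np.sin(yaw);T=lambda p:np.c_[x+c*p[:,0]-sn*p[:,1],y+sn*p[:,0]+c*p[:,1],p[:,2]]
    t=np.linspace(0,1,60)[:,None];o=[]
    seg=lambda a,b:o.append(T(np.array(a)*(1-t)+np.array(b)*t))
    for sg in (1,-1):
        seg((-.068,sg*.0955,.075),(.068,sg*.0955,.075));seg((-.07,sg*.0375,.075),(.07,sg*.0375,.075))
        for e in (1,-1): seg((e*.08,sg*.047,.075),(e*.08,sg*.087,.075))
    a=np.linspace(0,2*np.pi,120);o.append(T(np.c_[.0275*np.cos(a),.0275*np.sin(a),0*a+.04]))
    return np.vstack(o)
G={}
for n in ('top','scene'):
    g=cv2.GaussianBlur(cv2.cvtColor(cv2.imread(f'pics/{n}0.png'),cv2.COLOR_BGR2GRAY).astype(np.float32),(0,0),1.0)
    G[n]=np.hypot(cv2.Sobel(g,5,1,0),cv2.Sobel(g,5,0,1))
def sc(n,p):
    X=edges(*p);c=eyes.calibration(n) if n not in CC else CC[n];CC[n]=c
    q=X@np.array(c['R']).T+c['t'];u=c['cx']+c['fx']*q[:,0]/q[:,2];v=c['cy']+c['fy']*q[:,1]/q[:,2]
    return cv2.remap(np.minimum(G[n],60),u.astype(np.float32)[None],v.astype(np.float32)[None],cv2.INTER_LINEAR).mean()
CC={}
for ns in (['top'],['scene'],['top','scene']):
    best=None
    for dx in np.arange(-.008,.0081,.002):
      for dy in np.arange(-.008,.0081,.002):
        for a in np.radians([-5,-3.5,-2]):
          p=[.5788+dx,.2265+dy,a];f=-sum(sc(n,p) for n in ns)
          if best is None or f<best[0]:best=(f,p)
    m=minimize(lambda p:-sum(sc(n,p) for n in ns),best[1],method='Nelder-Mead',options=dict(initial_simplex=np.array(best[1])+np.array([[0,0,0],[.001,0,0],[0,.001,0],[0,0,.01]])))
    print(ns,m.x[:2].round(4),np.degrees(m.x[2]),m.fun)
E
```

```text
time: 17.25
ee_pos: [0.469, -0.0075, 0.0418]
eef_rot: [0.999, -0.035, 0.002, 0.001]
ft_force: [-1.0, 2.7, 3.8]
width: 0.036
time: 17.55
ee_pos: [0.469, -0.0075, 0.0418]
eef_rot: [0.999, -0.035, 0.002, 0.001]
ft_force: [-0.3, 2.2, 2.6]
width: 0.036
[ 0.46900889 -0.00754782  0.04182735] -4.0659880057842095 [ 0.00370238 -0.00231395 -0.99999047] [-0.33927443  2.22814804  2.58519284] [ 0.37985802  0.22051702 -0.06623217]
['top'] [0.5698 0.2264] -5.239428595862079 -49.538963317871094
['scene'] [0.5691 0.2235] -5.2474244931277845 -53.93277359008789
['top', 'scene'] [0.5695 0.2258] -5.733439077573519 -102.97418212890625
```

```bash
python3 -m inch '{"translation":[[0,0,0.1],[0,0,0.25],[0,0,0.5],[0,0,0.8],[0,0.2,0.95],[0.1,0.5,0.95],[0.3,0.8,0.95],[0.3,0.8,0.95]],"rot":[[0,0,0],[0,0,0],[0,0,0],[0,0,0.1],[0,0,0.2],[0,0,0.3],[0,0,0.4],[0,0,0.4]],"jaw":[20,20,20,20,20,20,20,20]}'
cat > fit.py <<'E'
from h import *
from scipy.optimize import minimize
t=np.linspace(0,1,80)[:,None];a=np.linspace(0,2*np.pi,160)
side=np.vstack([np.array((-.055,y,.075))*(1-t)+np.array((.055,y,.075))*t for y in (.0955,-.0955,.0375,-.0375)])
circ=np.c_[.0275*np.cos(a),.0275*np.sin(a),0*a+.04]
def fit(n,img,pose=None,p0=(.5788,.2265,-.0628),w=1.):
    c=eyes.calibration(n)
    g=cv2.GaussianBlur(cv2.cvtColor(img,cv2.COLOR_BGR2GRAY).astype(np.float32),(0,0),1.2)
    G=np.hypot(cv2.Sobel(g,5,1,0),cv2.Sobel(g,5,0,1))
    if n=='wrist':
        H=np.array(c['hand_eye']);R=Ro.from_quat(pose[1]).as_matrix();Rc=(R@H[:3,:3]).T;tc=-Rc@(R@H[:3,3]+pose[0])
    else: Rc,tc=np.array(c['R']),np.array(c['t'])
    def S(P,p,cap):
        cs,sn=np.cos(p[2]),np.sin(p[2]);X=np.c_[p[0]+cs*P[:,0]-sn*P[:,1],p[1]+sn*P[:,0]+cs*P[:,1],P[:,2]]@Rc.T+tc
        rr=np.hypot(X[:,0],X[:,1]);k=np.arctan2(rr,X[:,2])/rr if n=='wrist' else 1/X[:,2]
        return np.minimum(cv2.remap(G,(c['cx']+c['fx']*k*X[:,0]).astype(np.float32)[None],(c['cy']+c['fy']*k*X[:,1]).astype(np.float32)[None],1),cap).mean()/cap
    f=lambda p:-S(side,p,60)-w*S(circ,p,40)
    b=min(((f(q),q) for q in [(p0[0]+dx,p0[1]+dy,p0[2]+da) for dx in np.arange(-.006,.0061,.0015) for dy in np.arange(-.006,.0061,.0015) for da in (-.03,0,.03)]))
    m=minimize(f,b[1],method='Nelder-Mead',options=dict(initial_simplex=np.array(b[1])+np.array([[0,0,0],[.001,0,0],[0,.001,0],[0,0,.01]])))
    print(n,m.x[:2].round(4),np.degrees(m.x[2]).round(2),m.fun.round(3))
E
python3 - <<'E'
from fit import *
for n in ('top','scene'): fit(n,cv2.imread(f'pics/{n}0.png'))
fit('wrist',cv2.imread('pics/w7.png'),P('w7'))
im=snap('w8');fit('wrist',im,P('w8'))
s=r.read_state();M=Ro.from_quat(s['eef_rot']).as_matrix();print(s['ee_pos'],np.degrees(np.arctan2(M[1,0],M[0,0])),s['ft_force'],s['width'])
E
```

```text
time: 18.35
ee_pos: [0.5002, 0.0766, 0.1376]
eef_rot: [0.984, 0.177, 0.003, -0.0]
ft_force: [0.4, 0.1, -2.0]
width: 0.0358
top [0.5632 0.2257] 1.27 -1.506
scene [0.5784 0.2266] -7.7 -1.729
wrist [0.5789 0.2233] -4.0 -1.109
18.35 [0.50018257 0.07661835 0.13758119] [[0.937, 0.349], [0.349, -0.937], [0.006, 0.001]] [ 0.43908608  0.08373433 -1.98890716] 0.03576790474567273
wrist [0.5797 0.2245] 0.47 -1.442
[0.49920139 0.07426485 0.13704664] 20.14586659939217 [ 1.26064086 -0.33793286 -2.74827046] 0.03575505893213267
```

```bash
python3 -m inch '{"translation":[[0.1,0.1,0],[0.3,0.3,0],[0.5,0.5,0],[0.7,0.7,0],[0.8,0.76,0],[0.8,0.76,0],[0.8,0.76,0],[0.8,0.76,0],[0.8,0.76,0],[0.8,0.76,0]],"rot":[[0,0,0.12],[0,0,0.24],[0,0,0.36],[0,0,0.48],[0,0,0.6],[0,0,0.72],[0,0,0.84],[0,0,0.96],[0,0,1],[0,0,1]],"jaw":[20,20,20,20,20,20,20,20,20,20]}'
python3 -m inch '{"translation":[[0,0,0],[0,0,0],[0,0,0]],"rot":[[0,0,0.105],[0,0,0.105],[0,0,0.105]],"jaw":[20,20,20]}'
python3 - <<'E'
from fit import *
im=snap('w9');p=P('w9');fit('wrist',im,p)
# orthorectify planes and detect lines
def ortho(z,N=600,s=.0004,c0=(.58,.225)):
    c=eyes.calibration('wrist');H=np.array(c['hand_eye']);R=Ro.from_quat(p[1]).as_matrix();Rc=(R@H[:3,:3]).T;tc=-Rc@(R@H[:3,3]+p[0])
    j,i=np.meshgrid(np.arange(N),np.arange(N));X=np.stack([c0[0]+(N/2-i)*s,c0[1]+(N/2-j)*s,0*i+z],-1)@Rc.T+tc
    rr=np.hypot(X[...,0],X[...,1]);k=np.arctan2(rr,X[...,2])/rr
    return cv2.remap(im,(c['cx']+c['fx']*k*X[...,0]).astype(np.float32),(c['cy']+c['fy']*k*X[...,1]).astype(np.float32),1)
for z in (.04,.075):
    o=ortho(z);cv2.imwrite(f'pics/o{int(z*1000)}.png',o)
    g=cv2.GaussianBlur(cv2.cvtColor(o,cv2.COLOR_BGR2GRAY),(0,0),2)
    L=cv2.createLineSegmentDetector().detect(g)[0][:,0]
    print('z',z)
    for l in sorted(L,key=lambda l:-np.hypot(l[2]-l[0],l[3]-l[1]))[:14]:
        w=lambda u,v:np.array([.58+(300-v)*.0004,.225+(300-u)*.0004]);A,B=w(*l[:2]),w(*l[2:]);d=B-A
        print(A.round(4),B.round(4),np.linalg.norm(d).round(3),(np.degrees(np.arctan2(d[1],d[0]))+45)%90-45)
s=r.read_state();M=Ro.from_quat(s['eef_rot']).as_matrix();print(np.degrees(np.arctan2(M[1,0],M[0,0])),M[:,2],s['joint_positions'].round(2))
E
```

```text
time: 19.4
ee_pos: [0.5789, 0.1487, 0.1368]
eef_rot: [0.766, 0.643, 0.001, -0.001]
ft_force: [0.2, -0.5, -3.2]
width: 0.0356
time: 19.7
ee_pos: [0.5788, 0.148, 0.1367]
eef_rot: [0.731, 0.683, 0.001, -0.001]
ft_force: [0.8, -0.2, -2.4]
width: 0.0359
19.7 [0.57881486 0.14800019 0.1367097 ] [[0.068, 0.998], [0.998, -0.068], [0.002, 0.0]] [ 0.75858769 -0.2357326  -2.35305463] 0.03594824471040867
wrist [0.5785 0.2277] -4.26 -1.618
z 0.04
[0.4926 0.2798] [0.6611 0.2671] 0.169 -4.337639
[0.6508 0.1794] [0.5743 0.1852] 0.077 -4.324463
[0.4925 0.1957] [0.4982 0.2714] 0.076 -4.2904053
[0.539 0.321] [0.4656 0.3372] 0.075 -12.47908
[0.5397 0.1938] [0.5449 0.2653] 0.072 -4.1296997
[0.6215 0.2587] [0.6161 0.1886] 0.07 -4.365181
[0.6565 0.2578] [0.6509 0.1878] 0.07 -4.521927
[0.5209 0.1828] [0.5149 0.1171] 0.066 -5.1727066
[0.5542 0.1867] [0.4898 0.1915] 0.065 -4.2059326
[0.6414 0.1083] [0.6439 0.1697] 0.062 -2.3744507
[0.6448 0.129 ] [0.6999 0.1254] 0.055 -3.7372627
[0.5902 0.3152] [0.5392 0.3211] 0.051 -6.655792
[0.4771 0.1427] [0.481  0.1908] 0.048 -4.5526123
[0.6134 0.1253] [0.6167 0.1717] 0.046 -4.0906067
z 0.075
[0.5056 0.2704] [0.6506 0.2596] 0.145 -4.294487
[0.6413 0.184 ] [0.5038 0.1943] 0.138 -4.2933044
[0.5055 0.1978] [0.5103 0.2629] 0.065 -4.249817
[0.6363 0.1408] [0.6999 0.1366] 0.064 -3.816681
[0.5468 0.3054] [0.4849 0.3189] 0.063 -12.299835
[0.6164 0.2533] [0.6117 0.1917] 0.062 -4.3713913
[0.5461 0.1968] [0.5505 0.2578] 0.061 -4.1365967
[0.6464 0.2508] [0.6416 0.1913] 0.06 -4.5594025
[0.5299 0.1868] [0.5248 0.1307] 0.056 -5.153221
[0.6126 0.2994] [0.5567 0.3037] 0.056 -4.4185333
[0.6999 0.3049] [0.6468 0.2999] 0.053 5.4695587
[0.6093 0.1374] [0.6121 0.1772] 0.04 -4.0539246
[0.5612 0.155 ] [0.6003 0.1518] 0.039 -4.696434
[0.6332 0.1366] [0.636  0.1757] 0.039 -4.1137085
86.13791595890896 [ 4.14887635e-04  2.14400785e-03 -9.99997616e-01] [ 0.25  0.44 -0.73  1.63  0.31  1.19 -0.61]
```

Run:
```python
from h import *
import numpy as np
o=cv2.GaussianBlur(cv2.cvtColor(cv2.imread('pics/o40.png'),cv2.COLOR_BGR2GRAY),(0,0),1.5).astype(np.float32)
gx,gy=cv2.Sobel(o,5,1,0),cv2.Sobel(o,5,0,1)
res=[]
a=np.linspace(0,2*np.pi,180,endpoint=False)
for x in np.arange(.572,.586,.0005):
  for y in np.arange(.221,.233,.0005):
    for R in (.0265,.0275,.0285):
      u=300-(y-.225)/.0004+R/.0004*np.cos(a);v=300-(x-.58)/.0004+R/.0004*np.sin(a)
      m=lambda g:cv2.remap(g,u.astype(np.float32)[None],v.astype(np.float32)[None],1)[0]
      rad=m(gx)*np.cos(a)+m(gy)*np.sin(a)
      keep=np.abs(np.cos(a))<.9
      res.append((np.minimum(np.abs(rad[keep]),25).mean(),x,y,R))
for q in sorted(res)[::-1][:8]:print(np.round(q,4))
b=max(res);x,y=b[1],b[2]
# radial profile peaks every 20deg
for d in range(0,360,20):
    t=np.radians(d);Rs=np.arange(.022,.034,.0004);u=300-(y-.225)/.0004+Rs/.0004*np.cos(t);v=300-(x-.58)/.0004+Rs/.0004*np.sin(t)
    pr=cv2.remap(o,u.astype(np.float32)[None],v.astype(np.float32)[None],1)[0];print(d,pr[::3].astype(int))
```

```text
[24.9916  0.58    0.2275  0.0285]
[24.9858  0.58    0.227   0.0285]
[24.9468  0.58    0.226   0.0275]
[24.9454  0.58    0.2265  0.0275]
[24.9342  0.5815  0.2265  0.0265]
[24.9013  0.5805  0.227   0.0285]
[24.7781  0.5785  0.2265  0.0265]
[24.6682  0.5785  0.226   0.0265]
0 [110 110 109 108  98  90 101 108 113 112 105]
20 [106 105 105 105  96  90 101 108 107  99  79]
40 [105 106 106 103  92  90 101 104 104 105 105]
60 [106 103 103 100  88  92 102 105 105 105 104]
80 [106 107 106  95  81  89 101 103 103 103 106]
100 [107 107 103  86  75  91 102 103 103 104 106]
120 [103 106  98  74  72  94 105 107 106 105 103]
140 [107 105  89  64  71  93 104 107 107 107 107]
160 [105 103  83  60  73  97 106 107 108 108 108]
180 [108 104  81  58  72  96 104 101  86  81  94]
200 [107 103  85  61  70  93 104 106 104  93  77]
220 [107 104  88  64  73  95 105 107 106 106 107]
240 [106 105  93  68  72  96 107 107 108 109 109]
260 [106 106 103  82  70  92 108 109 106 106 106]
280 [108 109 106  92  76  90 105 108 107 107 108]
300 [106 107 106  99  83  88 104 108 109 108 106]
320 [106 105 105 102  88  84  99 106 108 109 110]
340 [107 107 107 105  94  88  99 106 105 106 106]
```

```bash
python3 - <<'E'
from h import *
im=cv2.imread('pics/w9.png');p=P('w9');M=Ro.from_quat(p[1]).as_matrix();print('tool',np.degrees(np.arctan2(M[1,0],M[0,0])))
c=eyes.calibration('wrist');H=np.array(c['hand_eye']);Rc=(M@H[:3,:3]).T;tc=-Rc@(M@H[:3,3]+p[0])
for z in (p[0][2]+.022,p[0][2]-.028):
    N=400;s=.0002;j,i=np.meshgrid(np.arange(N),np.arange(N));X=np.stack([p[0][0]+(N/2-i)*s,p[0][1]+(N/2-j)*s,0*i+z],-1)@Rc.T+tc
    rr=np.hypot(X[...,0],X[...,1]);k=np.arctan2(rr,X[...,2])/rr
    o=cv2.remap(im,(c['cx']+c['fx']*k*X[...,0]).astype(np.float32),(c['cy']+c['fy']*k*X[...,1]).astype(np.float32),1)
    L=cv2.createLineSegmentDetector().detect(cv2.GaussianBlur(cv2.cvtColor(o,6),(0,0),3))[0][:,0]
    for l in sorted(L,key=lambda l:-np.hypot(l[2]-l[0],l[3]-l[1]))[:8]:
        w=lambda u,v:np.array([(N/2-v)*s,(N/2-u)*s]);A,B=w(*l[:2]),w(*l[2:]);d=B-A
        print(z.round(3),A.round(4),B.round(4),np.linalg.norm(d).round(3),np.degrees(np.arctan2(d[1],d[0]))%180)
E
python3 -m inch '{"translation":[[0,0.15,0],[0.012,0.4,0],[0.012,0.65,0],[0.012,0.79,0],[0.012,0.79,0],[0.012,0.79,0],[0.012,0.79,0]],"rot":[[0,0,0],[0,0,0],[0,0,-0.007],[0,0,-0.007],[0,0,-0.007],[0,0,-0.007],[0,0,-0.007]],"jaw":[20,20,20,20,20,20,20]}'
python3 - <<'E'
from h import *
s=r.read_state();M=Ro.from_quat(s['eef_rot']).as_matrix();print(s['ee_pos'],np.degrees(np.arctan2(M[1,0],M[0,0])),M[:,2],s['ft_force'])
E
```

```text
tool 86.10634024275272
0.159 [-0.0397 -0.0196] [ 0.0399 -0.025 ] 0.08 176.12671
0.159 [0.0181 0.0148] [-0.0121  0.017 ] 0.03 175.77917
0.159 [-0.028  0.04 ] [-0.0305  0.0148] 0.025 84.41242
0.159 [-0.0106 -0.0021] [ 0.0134 -0.0037] 0.024 176.1041
0.159 [0.0356 0.0101] [0.036  0.0329] 0.023 88.96242
0.159 [-0.0074  0.0294] [0.0144 0.0276] 0.022 175.17685
0.159 [0.0342 0.0399] [0.0326 0.0184] 0.022 85.7249
0.159 [0.0304 0.0188] [0.0321 0.0399] 0.021 85.55813
0.109 [ 0.0226 -0.0044] [-0.0194 -0.0012] 0.042 175.65405
0.109 [0.0266 0.0012] [0.0291 0.0351] 0.034 85.91031
0.109 [0.0386 0.0342] [0.0361 0.0014] 0.033 85.701096
0.109 [0.0333 0.0019] [0.0358 0.0346] 0.033 85.70564
0.109 [0.0252 0.0354] [0.0229 0.0031] 0.032 85.95508
0.109 [0.032  0.0347] [0.0295 0.0033] 0.031 85.52193
0.109 [0.0206 0.0081] [0.0223 0.0356] 0.028 86.31433
0.109 [-0.0114 -0.0281] [ 0.0131 -0.0299] 0.025 175.95032
time: 20.45
ee_pos: [0.5805, 0.2255, 0.1366]
eef_rot: [0.734, 0.679, 0.001, -0.0]
ft_force: [-0.4, -0.6, -2.5]
width: 0.0358
[0.5804964  0.22554031 0.13660766] 85.59615040117423 [ 4.46952646e-04  1.03022177e-03 -9.99999369e-01] [-0.41216215 -0.56751513 -2.5170839 ]
```

```bash
python3 -m inch '{"translation":[[-0.004,0.029,-0.1],[-0.004,0.029,-0.3],[-0.004,0.029,-0.5],[-0.004,0.029,-0.6],[-0.004,0.029,-0.62],[-0.004,0.029,-0.62]],"rot":[[0,0,0.002],[0,0,0.002],[0,0,0.002],[0,0,0.002],[0,0,0.002],[0,0,0.002]],"jaw":[20,20,20,20,20,20]}'
python3 -m inch '{"translation":[[0,0,-0.03],[0,0,-0.06],[0,0,-0.09],[0,0,-0.10],[0,0,-0.10]],"rot":[[0,0,0],[0,0,0],[0,0,0],[0,0,0],[0,0,0]],"jaw":[20,20,20,20,20]}'
python3 - <<'E'
from h import *
s=r.read_state();M=Ro.from_quat(s['eef_rot']).as_matrix();print(s['ee_pos'],np.degrees(np.arctan2(M[1,0],M[0,0])),M[:,2],s['ft_force'],s['torque'])
E
```

```text
time: 21.05
ee_pos: [0.5802, 0.2283, 0.0747]
eef_rot: [0.733, 0.68, 0.0, -0.0]
ft_force: [1.0, 0.6, -2.6]
width: 0.0357
time: 21.55
ee_pos: [0.5801, 0.2283, 0.0646]
eef_rot: [0.733, 0.68, 0.0, -0.0]
ft_force: [-0.4, 0.0, -2.5]
width: 0.0356
[0.58013999 0.2282859  0.0645515 ] 85.7009029928302 [ 1.60947925e-04  1.02055945e-03 -9.99999466e-01] [-0.39476137  0.0073488  -2.45189243] [-0.00984995 -0.14486404 -0.01322071]
```

```bash
python3 -m inch '{"translation":[[0,0,-0.02],[0,0,-0.04],[0,0,-0.06],[0,0,-0.075],[0,0,-0.083],[0,0,-0.088],[0,0,-0.09],[0,0,-0.09]],"rot":[[0,0,0],[0,0,0],[0,0,0],[0,0,0],[0,0,0],[0,0,0],[0,0,0],[0,0,0]],"jaw":[20,20,20,20,20,20,20,20]}'
python3 - <<'E'
from h import *
s=r.read_state();M=Ro.from_quat(s['eef_rot']).as_matrix();print(s['ee_pos'],np.degrees(np.arctan2(M[1,0],M[0,0])),M[:,2],s['ft_force'],s['torque'])
E
```

```text
time: 22.35
ee_pos: [0.5801, 0.2283, 0.0559]
eef_rot: [0.733, 0.68, 0.0, -0.0]
ft_force: [-4.5, -3.3, 4.4]
width: 0.0359
[0.58005266 0.22825148 0.05594852] 85.69894744621601 [ 7.02598048e-05  7.49118801e-04 -9.99999717e-01] [-4.48583748 -3.29294252  4.43496434] [-0.50304484  0.76730715  0.02156657]
```

```bash
python3 -m inch '{"translation":[[0,0,0],[0,0,0],[0,0,0],[0,0,0],[0,0,0],[0,0,0.1],[0,0,0.3],[0,0,0.6],[0,0,0.95],[0,0,0.95]],"rot":[[0,0,0],[0,0,0],[0,0,0],[0,0,0],[0,0,0],[0,0,0],[0,0,0],[0,0,0],[0,0,0],[0,0,0]],"jaw":[38,42,48,52,52,52,52,52,52,52]}' 10
python3 -m inch '{"translation":[[0,-0.3,0.1],[0,-0.6,0.2],[0,-0.8,0.3],[0,-0.8,0.3],[0,-0.8,0.3]],"rot":[[0,0,0],[0,0,0],[0,0,0],[0,0,0],[0,0,0]],"jaw":[52,52,52,52,52]}'
python3 - <<'E'
from h import *
im=snap('w10');p=P('w10');M=Ro.from_quat(p[1]).as_matrix()
c=eyes.calibration('wrist');H=np.array(c['hand_eye']);Rc=(M@H[:3,:3]).T;tc=-Rc@(M@H[:3,3]+p[0])
for z,N in ((.076,400),(.075,900)):
    s=.0002;j,i=np.meshgrid(np.arange(N),np.arange(N));X=np.stack([.58+(N/2-i)*s,.2275+(N/2-j)*s,0*i+z],-1)@Rc.T+tc
    rr=np.hypot(X[...,0],X[...,1]);k=np.arctan2(rr,X[...,2])/rr
    o=cv2.remap(im,(c['cx']+c['fx']*k*X[...,0]).astype(np.float32),(c['cy']+c['fy']*k*X[...,1]).astype(np.float32),1);cv2.imwrite(f'pics/fin{N}.png',o)
    L=cv2.createLineSegmentDetector().detect(cv2.GaussianBlur(cv2.cvtColor(o,6),(0,0),3))[0][:,0]
    print(N)
    for l in sorted(L,key=lambda l:-np.hypot(l[2]-l[0],l[3]-l[1]))[:9]:
        w=lambda u,v:np.array([.58+(N/2-v)*s,.2275+(N/2-u)*s]);A,B=w(*l[:2]),w(*l[2:]);d=B-A
        print(A.round(4),B.round(4),np.linalg.norm(d).round(3),np.degrees(np.arctan2(d[1],d[0]))%90-90)
for n in('scene','top'): cv2.imwrite(f'pics/{n}F.png',eyes.camera(n))
E
```

```text
time: 23.35
ee_pos: [0.5822, 0.2298, 0.1568]
eef_rot: [0.733, 0.68, 0.004, 0.001]
ft_force: [0.7, 0.5, -0.1]
width: 0.0516
time: 23.85
ee_pos: [0.5822, 0.15, 0.1871]
eef_rot: [0.733, 0.68, 0.004, 0.001]
ft_force: [-0.3, 0.3, -0.1]
width: 0.0517
23.85 [0.58216914 0.149989   0.18706171] [[0.075, 0.997], [0.997, -0.075], [0.005, 0.008]] [-0.3217141   0.25686962 -0.05371272] 0.05172184825404634
400
[0.5466 0.2131] [0.5496 0.2539] 0.041 -4.159073
[0.5976 0.2074] [0.6004 0.2402] 0.033 -4.9086914
[0.5634 0.2096] [0.596  0.2062] 0.033 -5.9887085
[0.5997 0.2407] [0.5793 0.2445] 0.021 -10.658264
[0.5877 0.2393] [0.5949 0.23  ] 0.012 -51.83131
[0.5669 0.226 ] [0.5711 0.2367] 0.011 -21.498062
[0.5657 0.2433] [0.5643 0.2321] 0.011 -7.230995
[0.5698 0.2167] [0.5664 0.227 ] 0.011 -71.73922
[0.5509 0.2606] [0.5403 0.2616] 0.011 -5.2114105
900
[0.5294 0.1864] [0.5261 0.1416] 0.045 -4.324112
[0.4968 0.1441] [0.5001 0.1886] 0.045 -4.2513275
[0.5009 0.2769] [0.5041 0.3174] 0.041 -4.402481
[0.6093 0.1378] [0.6124 0.1778] 0.04 -4.517296
[0.6077 0.1777] [0.6046 0.1382] 0.04 -4.533592
[0.6156 0.177 ] [0.6126 0.1378] 0.039 -4.3327484
[0.6173 0.1378] [0.6203 0.1768] 0.039 -4.377121
[0.6337 0.3089] [0.6306 0.2699] 0.039 -4.469719
[0.6257 0.3094] [0.6227 0.2704] 0.039 -4.358612
```

Run:
```python
from h import *
o=cv2.cvtColor(cv2.imread('pics/fin400.png'),6)
for sg in (1.5,2.2,3,4):
    L=cv2.createLineSegmentDetector().detect(cv2.GaussianBlur(o,(0,0),sg))[0][:,0]
    print(sg)
    for l in sorted(L,key=lambda l:-np.hypot(l[2]-l[0],l[3]-l[1]))[:7]:
        w=lambda u,v:np.array([.58+(200-v)*.0002,.2275+(200-u)*.0002]);A,B=w(*l[:2]),w(*l[2:]);d=B-A
        print(A.round(4),B.round(4),np.linalg.norm(d).round(3),(np.degrees(np.arctan2(d[1],d[0]))+45)%90-45)
# neck circle at z=.09 seen by wrist / top : dark opening centroid
p=P('w10')
t=cv2.imread('pics/topF.png');u,v=proj('top',[.58,.2275,.09]);print(u,v)
g=cv2.cvtColor(t,6)[int(v)-9:int(v)+10,int(u)-11:int(u)+12];print(g)
# stopper now in the tray, bystanders moved? compare top0/topF
a=cv2.cvtColor(cv2.imread('pics/top0.png'),6).astype(int);d=cv2.GaussianBlur(np.abs(a-cv2.cvtColor(t,6)).astype(np.float32),(0,0),1.5)>15
n,_,st,ce=cv2.connectedComponentsWithStats(d.astype(np.uint8))
for i in range(1,n):
    if st[i,4]>8:print(st[i],ce[i].round(1))
print('stopper exp',proj('top',[.661,-.0138,.05]),'beaker',proj('top',[.70,-.155,.04]))
```

```text
1.5
[0.5454 0.1959] [0.55   0.2594] 0.064 -4.171417
[0.5989 0.2207] [0.6003 0.2402] 0.02 -4.274597
[0.581  0.2076] [0.5959 0.2062] 0.015 -5.367466
[0.5975 0.2066] [0.5987 0.2216] 0.015 -4.343521
[0.5654 0.238 ] [0.5623 0.2252] 0.013 -13.96756
[0.5998 0.241 ] [0.5869 0.2425] 0.013 -6.9397736
[0.5703 0.2359] [0.582  0.2407] 0.013 22.372658
2.2
[0.5454 0.1959] [0.55   0.2594] 0.064 -4.17511
[0.5977 0.2079] [0.6004 0.2402] 0.032 -4.864105
[0.582  0.2076] [0.5969 0.2061] 0.015 -5.649399
[0.5998 0.241 ] [0.5869 0.2426] 0.013 -7.0168457
[0.5703 0.2361] [0.5825 0.2408] 0.013 21.146988
[0.5682 0.2186] [0.5674 0.2314] 0.013 3.4497375
[0.5784 0.2112] [0.5681 0.2187] 0.013 -36.246674
3
[0.5466 0.2131] [0.5496 0.2539] 0.041 -4.159073
[0.5976 0.2074] [0.6004 0.2402] 0.033 -4.9086914
[0.5634 0.2096] [0.596  0.2062] 0.033 -5.9887123
[0.5997 0.2407] [0.5793 0.2445] 0.021 -10.658264
[0.5877 0.2393] [0.5949 0.23  ] 0.012 38.168686
[0.5669 0.226 ] [0.5711 0.2367] 0.011 -21.498062
[0.5657 0.2433] [0.5643 0.2321] 0.011 -7.230995
4
[0.5976 0.2074] [0.6004 0.2402] 0.033 -4.9114227
[0.5634 0.2096] [0.596  0.
[... 1787 characters left out ...]
  99  98  96  98  99 102 103 106 106 108 108
  109 111 111 111 112]
 [103  95  75  61  84  97  98  98  95  95  98 100 100 103 104 107 106 110
  109 111 111 113 112]
 [103 101  89  62  65  83  96  96  95  95  96  98 100 102 104 106 106 108
  108 110 111 111 112]
 [101 102  96  76  56  67  90  95  94  93  95  97 100 100 103 104 105 108
  108 109 109 112 113]]
[  146   137   210   283 17435] [246.6 280.1]
[277 181   9   7  52] [281. 184.]
[341 205  22  21 280] [351.5 215.4]
[264 260   9  11  67] [267.9 266.2]
[ 518  343   42   55 1569] [541.8 369.4]
stopper exp (np.float64(282.3763187441942), np.float64(182.17596074696525)) beaker (np.float64(334.99855306342124), np.float64(167.50825730939465))
```

```bash
python3 -m inch '{"translation":[[0,-0.2,0.3],[-0.3,-0.6,0.5],[-0.6,-1,0.6],[-0.6,-1,0.6]],"rot":[[0,0,0],[0,0,0],[0,0,0],[0,0,0]],"jaw":[52,52,52,52]}'
python3 -m inch '{"translation":[[-0.2,-0.4,0],[-0.5,-0.8,0],[-0.6,-1,0],[-0.6,-1,0]],"rot":[[0,0,0],[0,0,0],[0,0,0],[0,0,0]],"jaw":[52,52,52,52]}'
python3 -m inch '{"translation":[[0,-0.4,0],[0,-0.8,0],[0,-1,0],[0,-1,0]],"rot":[[0,0,0],[0,0,0],[0,0,0],[0,0,0]],"jaw":[52,52,52,52]}'
python3 - <<'E'
from h import *
for n in('scene','top'):
    t=eyes.camera(n);cv2.imwrite(f'pics/{n}G.png',t)
    a=cv2.cvtColor(cv2.imread(f'pics/{n}0.png'),6).astype(int);b=cv2.cvtColor(t,6)
    d=cv2.GaussianBlur(np.abs(a-b).astype(np.float32),(0,0),1.2)>14
    k,_,st,ce=cv2.connectedComponentsWithStats(d.astype(np.uint8));print(n)
    for i in range(1,k):
        if st[i,4]>8:print(st[i],ce[i].round(1))
    for l,X in dict(stop=[.661,-.0138,.03],cellbody=[.58,.226,.06],rim=[.58,.226,.09],heat=[.571,-.195,.1],beak=[.7,-.155,.04],tcp=r.read_state()['ee_pos'],timer=[.41,-.25,.01]).items():print(l,np.round(proj(n,X)))
t=cv2.imread('pics/topG.png');u,v=map(int,proj('top',[.58,.226,.076]))
o=cv2.resize(cv2.cvtColor(t,6)[v-16:v+16,u-16:u+16],None,fx=10,fy=10,interpolation=cv2.INTER_CUBIC)
print(cv2.cvtColor(t,6)[v-12:v+13,u-13:u+14])
L=cv2.createLineSegmentDetector().detect(cv2.GaussianBlur(o,(0,0),4))[0][:,0]
for l in sorted(L,key=lambda l:-np.hypot(l[2]-l[0],l[3]-l[1]))[:8]:
    w=lambda a,b:onz('top',u-16+a/10,v-16+b/10,.076);A,B=w(*l[:2]),w(*l[2:]);d=B-A;print(A[:2].round(4),B[:2].round(4),np.linalg.norm(d).round(3),(np.degrees(np.arctan2(d[1],d[0]))+45)%90-45)
E
```

```text
time: 24.4
ee_pos: [0.5203, 0.0472, 0.2474]
eef_rot: [0.734, 0.679, 0.003, 0.002]
ft_force: [-0.4, -0.7, -0.3]
width: 0.0522
time: 24.8
ee_pos: [0.4592, -0.0552, 0.2471]
eef_rot: [0.735, 0.678, 0.002, 0.002]
ft_force: [-0.1, 0.4, -0.2]
width: 0.0521
time: 25.2
ee_pos: [0.4596, -0.1566, 0.2464]
eef_rot: [0.736, 0.677, 0.002, 0.002]
ft_force: [0.6, 0.7, 0.6]
width: 0.0522
scene
[    0    12   318   248 32984] [166.8 104.1]
[237 153  11   5  36] [242.  154.5]
[  0 222  57  58 714] [ 25.5 248.8]
[  0 242  20  24 195] [  6.5 252.9]
[  0 267   4  14  48] [  1.3 273.5]
[  8 268  47  34 651] [ 31.4 284.1]
[300 268  24  30 517] [312.2 283.9]
[  0 294   6   6  24] [  2.  296.1]
[  0 301  18  15 105] [  8.1 309.3]
[  0 321  10   8  18] [  4.9 324.6]
[404 365   5   4  13] [406.  366.5]
[387 381   4   4   9] [388.3 382.8]
[356 404   4   4   9] [357.6 405.7]
stop [310. 220.]
cellbody [246. 162.]
rim [246. 154.]
heat [313. 276.]
beak [352. 254.]
tcp [253. 243.]
timer [256. 346.]
top
[277 180  10   9  65] [280.9 184.1]
[180 205  18  17 278] [188.3 213.1]
[  333   205   101   215 14738] [378.8 306.3]
[... 2777 characters left out ...]
  55  56  55  60  58]
 [ 44  56  57  58  58  59  58  57  56  54  55  55  58  57  57  58  58  56
   57  56  57  57  58  58  57  58  59]
 [ 42  56  58  57  58  58  59  58  57  56  55  56  56  58  57  57  56  56
   55  56  56  56  57  57  60  61  58]]
[0.5791 0.2452] [0.5642 0.244 ] 0.015 4.470111381787973
[0.5683 0.2331] [0.5767 0.24  ] 0.011 39.08715449572749
[0.5776 0.2153] [0.5696 0.2212] 0.01 -36.38829777341141
[0.5908 0.2205] [0.5829 0.2147] 0.01 36.343580489248836
[0.5881 0.2384] [0.5927 0.2314] 0.008 32.844234265353975
[0.5765 0.2397] [0.5848 0.2397] 0.008 0.4833803113092685
[0.5928 0.2296] [0.5918 0.2232] 0.006 -9.074612140610242
[0.5831 0.2151] [0.5774 0.2157] 0.006 -5.755333500470385
```

```bash
python3 -c "
from bench import r
print(r.read_state()['ft_force']);print(r.close_job())"
```

```text
[-0.02083966  0.88232262  0.37101961]
the job is handed in; nothing more can be done
None
```

The job is done and handed in at about 25 s. The open cell is standing in the photometer well and the stopper is in the ribbed tray.

**What I did**
- I lifted the cell out of the heater by its stopper and seated it fully in the square pocket. The first try touched the pocket's rim at about 35 N, so I backed off, shifted it 2 mm and it went in.
- I twisted the stopper about 70° and drew it out with almost no force, leaving the cell in the pocket. I then set the stopper down in the tray at about 3 N.
- I gripped the cell by its grooved faces, turned it square to the light and lowered it to the well floor. It touched down about 5 to 7 N beyond its own weight, and I released it there.

**Last checks**
- **Cell:** it is open, in the well, and was released at the expected full-down height. In the last wrist picture its clearest edges were at −4.3° to −4.9°, against −4.3° for the photometer. A few shorter or more blurred edges read −5.4° to −6°, so I take the windows to be square to within about 1°.
- **Centring:** a side force of about 5 N showed at touchdown and the arm sprang back 2 to 3 mm on release, so the cell may be resting slightly off centre in the well.
- **Stopper:** the top view places it in the tray where I released it. I did not confirm whether it stayed standing.
- **Bystanders:** the top-view comparison shows no change at the beaker or tip box. The arm hid the timer in that view, but I never worked near it.
- **Unviewed pictures:** the twelve-picture limit was reached before the end, so these last checks are by image code only.

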